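# Put the two take-apart trophies back together

## Robot

A 6-joint arm with a two-finger parallel gripper is mounted at the origin on the work surface. World frame = base frame: x ahead of the robot, y to its left, z up, the work surface at z = 0. Lengths are in m, angles in rad, forces in N, time in s.
With the tool pointing down it reaches from about 0.325 to 0.9 m from the base axis. Payload 3.5 kg.
Tool frame: the origin (TCP) lies midway between the tips of the shut fingers; the grasp point (between the pads) lies 19 mm behind it; z points along the fingers, y is the line along which they close (so a half turn about z gives the same grasp; the last joint's range is limited). The gripper opens to 85 mm and grips with 20 to 120 N. Pads are 22 mm wide; open, the fingers measure 114 mm over their backs; the gripper's body (76 mm by 85 mm) begins 54 mm behind the grasp point. The pads swing forward as they close: fully open they stand 13 mm farther back than shut.
Start: joints at [-1.302, 0.276, -0.026, 1.268, 0, 1.467], TCP at [0.227, -0.582, 0.231] pointing down, gripper open.
Joint ranges: [-3.12, 3.12], [-0.85, 1.88], [-1.08, 1.24], [-1.95, 2.15], [-1.57, 1.53], [-3.14, 3.14]. Speed limits (rad/s): [2.57, 2.57, 3.14, 3.14, 3.14, 3.14].

## Interface

Orientations are given as [roll, pitch, yaw] about the fixed x, y, z axes, in that order (R = Rz(yaw) Ry(pitch) Rx(roll)).
In Python, from plant import telemetry, snapshot, arm, spot_in, cut_out, spot_point gives the robot as it stands.
- The arm moves only by the tool drive_tool, never from a script. Its argument "targets" is a list of rows, each a list of 5 numbers: the opening, from -1 (shut) to 1 (fully open), so that 0 is half open, then the shift along the tool's x, y, z in m, then the turn about the tool's z in rad. A call has 1 to 5 rows; each row shifts and turns the commanded pose from where the row before left it, along the tool's axes as they then stand; what a row does not reach is not made up. A row lasts 1/10 s, in which the tool goes at most 50 mm and 8.59 degrees, less where a joint would pass 70% of its speed; a pose out of reach is approached as far as the arm can. A call with a gripper value outside its range is refused whole. The fingers move at their own pace and stop on an object; "grip_force" is the grip in N (left out, the last holds). Time passes only in rows, so rows that do not move let the fingers close. It gives the time, the measured TCP pose, the force, the opening and the grip force at its end, in the units of the state.
- telemetry.state(): the state, without advancing time (a new reading comes with each control period).
- snapshot(name): name is "side" or "top"; returns a dict with "img" (400x640x3 uint8, red, green, blue), "range_z" (400x640 float32, m along the optical axis (not along the pixel's ray), 0 where there is no reading), "intrinsics" (3x3 intrinsics, pixels), "distortion" ([k1, k2, p1, p2, k3] as OpenCV has them; the pictures are not rectified), "xyz" and "attitude" of the camera in the world. Camera axes: x right, y down, z forward; pixel columns grow to the right and rows downward; lengths in m; the calibration is good to about 2 mm. A picture is of the moment at which its call begins.
- arm.job_done(): hands the job in; it is judged then, once.
Trained networks look in the newest picture that a camera, given by its name, has taken for a name from the list of things; names that differ only in an ending like _2 or _b are one class to them, and where a whole thing is asked for, a point or a joint stands for the part that bears it (a point fixed in the world has none). Each returns a list of dicts, best first, with "p" (0 to 1); they miss things now and then, are a little off and sometimes report something else, mostly with a low value. They report only what shows in the picture. A call takes as long as a camera call. They do not tell look-alikes from the thing itself.
- spot_in(camera, query): "centre" ([row, column] in pixels, amid what is visible of it).
- cut_out(camera, query): "region" (400x640 bool, what is visible of it) and "centre" ([row, column] in pixels, amid what is visible of it).
- spot_point(camera, query): "centre" ([row, column] in pixels: a listed point, or the origin of a listed thing).
The state is a dict: "clock": time; "joint_pos": joint angles; "qvel": joint speeds; "tau": joint torques, N m; "tcp_pos": TCP position; "ee_rot": TCP orientation; "force": force on the tool from outside, world axes, zero at the start; "torque": the same for the moment, N m; "gripper_width": opening from 0.0 (shut) to 1.0 (fully open); "grasp_force": force on a finger pad.
Only numpy, scipy, OpenCV 4.12 (cv2) and the standard library are available. Lean on these libraries where they do the work, as an engineer would, in place of code of your own. Each camera call takes 0.05 s, during which the arm holds its last target. There are 200 camera calls.

## Task

Put the two take-apart trophies back together where their marble bases stand: on the round base stand the round wooden drum, on it the brass column (foot flange down) and on that the two-handled cup; on the square base stand the square wooden block and on it the medal topper. Every part must stand upright and centred on the one below, set down without being dropped. Leave the glass, the card box and the coasters where they are.

Things in the scene. Friction and masses are not known exactly. Their poses are not given: they have to be found in the camera images.
- base_round_top (a point): Tall trophy's base: a round marble disc, 110 mm in diameter and 20 mm high, fixed to the table. The point is the centre of its top face; z up.
- base_square_top (a point): Short trophy's base: a square marble slab, 100 x 100 mm and 20 mm high, fixed to the table. The point is the centre of its top face; z up, x and y parallel to its sides.
- drum_mid (a point): Loose round drum of dark wood with two thin brass bands, 64 mm in diameter, 40 mm high, flat above and below, about 0.11 kg. The point is its centre, 20 mm above its underside; z is its axis, up.
- column_mid (a point): Loose brass column with dark vertical flutes, 60 mm high: a straight shaft 38 mm in diameter on a foot flange 48 mm in diameter and 8 mm high; flat top, about 0.22 kg. The point is its centre, 30 mm above its underside; z is its axis, up.
- cup_mid (a point): Loose steel two-handled cup, 70 mm high, about 0.18 kg: foot 42 mm in diameter, short thin stem, bowl 50 mm in outer diameter with straight sides from 28 mm above the underside up to the open rim. The two thin handles stand out to 45 mm from the axis along its +y and -y, so grip the bowl along its x. The point is its centre, 35 mm above its underside; z is its axis, up.
- block_mid (a point): Loose square block of dark wood with a small brass plate on one side, 56 x 56 mm, 44 mm high, flat above and below, about 0.10 kg. The point is its centre, 22 mm above its underside; z up, x and y square to its sides.
- medal_mid (a point): Loose brass medal topper, 66 mm high, about 0.16 kg: a square foot 40 x 40 mm, 8 mm high, carrying an upright round medal 54 mm in diameter and 12 mm thick (14 mm over its copper face inlays, which are only seen). The medal's flat faces look along the topper's +x and -x (grip it along x); its lower edge is 12 mm above the underside and is joined to the foot by a neck 20 mm wide (in y). The point is at the middle, 33 mm above the underside, on the axis of the foot; z up.
- tumbler: Bystander: a glass tumbler, 72 mm across the rim, 95 mm high, standing on the table. Origin at the centre of its underside.
- card_box: Bystander: a red box of playing cards lying flat, 92 x 64 x 20 mm. Origin at the centre of its underside.
- coasters: Bystander: a small round pile of cork and wood coasters (one solid piece), 94 mm in diameter, 18 mm high. Origin at the centre of its underside.
Things that resemble listed ones, but are neither listed nor needed, are in the scene too. Leave any green or pink look-alike of the part that bears column_mid alone.

How it is judged:
By the outcome, as a careful person would: the job done as asked, in the order asked, and still so for the second after the job is handed in, with the robot touching nothing.
It also fails if it takes over 134 s, if anything falls off the work surface, if the arm or the gripper's body presses on something with over 40 N, if the wrist force passes 120 N, or if a joint passes its speed limit or range.

## Working session

There is one attempt and no reset: what is moved stays moved. The work goes in short steps, Python scripts to look and compute and a tool call to move; the robot and the scene stay as the last step left them, time stands still between calls to the robot, and variables do not carry over. Pictures are saved under pics/ and viewed, at most 14 in all, crops included, and the job is handed in when it is done.

Besides the shell and the picture viewer there is one more tool, called by a JSON object that holds its "op" and its "data". drive_tool: Moves the arm, as the interface text tells. Its arguments: {"type":"object","properties":{"targets":{"type":"array","items":{"type":"array","items":{"type":"number"}}},"grip_force":{"type":"number"}},"required":["targets"]}

```bash
ls; mkdir -p pics
python3 - <<'E'
from plant import telemetry, snapshot
import cv2
print(telemetry.state())
for n in("side","top"):
    s=snapshot(n); cv2.imwrite(f"pics/{n}0.png",s["img"][:,:,::-1]); print(n,s["intrinsics"],s["distortion"],s["xyz"],s["attitude"])
E
```

```text
pics
{'clock': 0.0, 'joint_pos': array([-1.30239458e+00,  2.77134924e-01, -2.79049975e-02,  1.26800538e+00,
        8.71283337e-06,  1.46739029e+00]), 'qvel': array([-0.00057086,  0.00164977, -0.00034746,  0.00069805,  0.00141589,
       -0.00072056]), 'tau': array([-1.92141065e-04, -4.45510948e+01,  2.95201099e+01,  1.64643471e-02,
       -1.61551416e-04,  4.33578293e-06]), 'tcp_pos': array([ 0.22684135, -0.58153228,  0.23014715]), 'ee_rot': array([-3.13935659e+00, -2.40809248e-04,  3.71807506e-01]), 'force': array([-0.0105542 , -0.30180834,  0.40304151]), 'torque': array([-0.04028586,  0.04280688, -0.03764703]), 'grasp_force': 0.0, 'gripper_width': 1.001918578855942}
side [[395.81409263   0.         317.21504805]
 [  0.         395.81409263 200.74596426]
 [  0.           0.           1.        ]] [-0.0043434  0.         0.         0.         0.       ] [0.39313557 1.01401821 0.97910723] [-2.28881169 -0.01164117 -2.97539799]
top [[442.535833     0.         320.95817553]
 [  0.         442.535833   199.40089566]
 [  0.           0.           1.        ]] [-0.00136836  0.          0.          0.          0.        ] [ 0.399331   -0.01029854  1.52817171] [-3.02899709  0.01704949 -1.57614059]
```

View pics/side0.png

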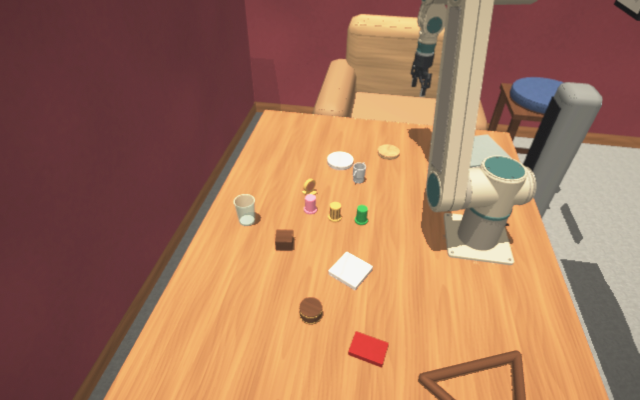

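View pics/top0.png

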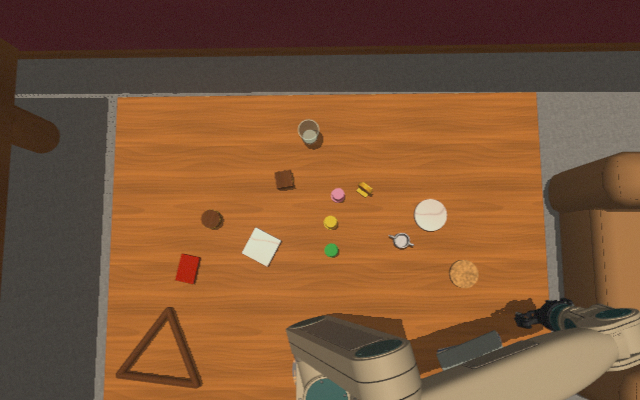

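The side and top views show the same items:

| Item | Side pixel | Top pixel |
|---|---|---|
| Round base | (340,160) | (431,215) |
| Square base | (351,270) | (261,247) |
| Drum | (311,310) | (211,219) |
| Block | (285,240) | (285,180) |
| Medal | (309,187) | (364,190) |
| Cup | (359,172) | (401,241) |

There are three column candidates: pink at top (338,195), yellow brass at (330,222) and green at (331,250). The yellow one is brass with dark flutes, so it fits the description. I'll confirm it in a crop.

```bash
cat > h.py <<'E'
import numpy as np, cv2
from scipy.spatial.transform import Rotation as R
from scipy.optimize import least_squares
from plant import telemetry, snapshot, arm, spot_in, cut_out, spot_point
def ext(s): return R.from_euler('xyz',s["attitude"]).as_matrix(), np.array(s["xyz"])
def rays(s,rc):
    rc=np.atleast_2d(np.array(rc,float)); 
    u=cv2.undistortPoints(np.ascontiguousarray(rc[:,None,::-1]),s["intrinsics"],s["distortion"])[:,0]
    return np.c_[u,np.ones(len(u))]
def cloud(s,mask):
    rc=np.argwhere(mask); z=s["range_z"][mask]; ok=z>0
    Rm,t=ext(s); return (rays(s,rc[ok])*z[ok,None])@Rm.T+t, rc[ok]
def onz(s,rc,z):
    Rm,t=ext(s); d=rays(s,rc)@Rm.T; return t+d*((z-t[2])/d[:,2])[:,None]
def proj(s,P):
    Rm,t=ext(s); return cv2.projectPoints((np.atleast_2d(P)-t)@Rm,np.zeros(3),np.zeros(3),s["intrinsics"],s["distortion"])[0][:,0]
def tri(ss,rcs):
    A=np.zeros((3,3));b=np.zeros(3);L=[]
    for s,rc in zip(ss,rcs):
        Rm,t=ext(s); d=(rays(s,rc)@Rm.T)[0]; d/=np.linalg.norm(d); M=np.eye(3)-np.outer(d,d); A+=M;b+=M@t;L.append((M,t))
    p=np.linalg.solve(A,b); return p,[np.linalg.norm(M@(p-t)) for M,t in L]
E
python3 - <<'E'
from h import *
import pickle
S={n:snapshot(n) for n in("side","top")}
D={}
for q in ["base_round_top","base_square_top","drum_mid","column_mid","cup_mid","block_mid","medal_mid","tumbler","card_box","coasters"]:
    for n in S:
        D[q,n,'p']=spot_point(n,q); 
        if not q.startswith("base"): D[q,n,'m']=cut_out(n,q)
    for n in S: print(q,n,[(round(d["p"],2),np.round(d["centre"],1).tolist()) for d in D[q,n,'p'][:4]])
    try:
        if q!="column_mid":
            p,e=tri([S[n] for n in S],[D[q,n,'p'][0]["centre"] for n in S]); print("  tri",p.round(4),np.round(e,4))
    except Exception as x: print(x)
pickle.dump((S,D),open("d.pkl","wb"))
a=cv2.resize(S["side"]["img"][140:290,270:380],None,fx=4,fy=4,interpolation=cv2.INTER_CUBIC)
b=cv2.resize(S["top"]["img"][165:265,310:445],None,fx=3,fy=3,interpolation=cv2.INTER_CUBIC)
c=np.zeros((600,440+360,3),np.uint8);c[:,:440]=a;b=b[:,:360];c[:300,440:]=b
cv2.imwrite("pics/crop1.png",c[:,:,::-1])
E
```

```text
base_round_top side [(0.61, [157.0, 343.0])]
base_round_top top [(0.81, [217.1, 428.7])]
  tri [ 0.5037 -0.3488  0.0328] [0.0021 0.0021]
base_square_top side []
base_square_top top [(0.75, [250.0, 259.1])]
list index out of range
drum_mid side [(0.8, [307.7, 309.4])]
drum_mid top [(0.7, [219.2, 208.4]), (0.61, [214.4, 429.1])]
  tri [0.5054 0.3961 0.038 ] [0.0021 0.0021]
column_mid side [(0.64, [213.6, 362.6]), (0.53, [202.4, 310.0]), (0.51, [210.6, 337.5])]
column_mid top [(0.58, [251.8, 331.1]), (0.53, [194.5, 341.6]), (0.51, [223.3, 329.0])]
cup_mid side [(0.61, [172.6, 356.6])]
cup_mid top [(0.59, [243.3, 401.1])]
  tri [ 0.4272 -0.2537  0.0311] [0.0087 0.0087]
block_mid side [(0.58, [240.8, 286.8])]
block_mid top [(0.63, [178.1, 283.7])]
  tri [0.6377 0.1423 0.0174] [0.0076 0.0076]
medal_mid side [(0.53, [187.5, 310.4])]
medal_mid top [(0.65, [187.6, 364.3])]
  tri [ 0.6048 -0.1343  0.0268] [0.004 0.004]
tumbler side [(0.81, [220.0, 244.5]), (0.58, [243.2, 284.1])]
tumbler top [(0.64, [135.2, 307.5])]
  tri [0.8007 0.0611 0.0058] [0.0011 0.0011]
card_box side [(0.98, [347.5, 371.2])]
card_box top [(0.78, [271.0, 188.9]), (0.31, [175.9, 284.5])]
  tri [0.3291 0.4671 0.007 ] [0.0005 0.0005]
coasters side [(0.71, [151.8, 387.6])]
coasters top [(0.64, [267.9, 460.7])]
  tri [ 0.3263 -0.4557  0.0101] [0.0087 0.0087]
```

View pics/crop1.png

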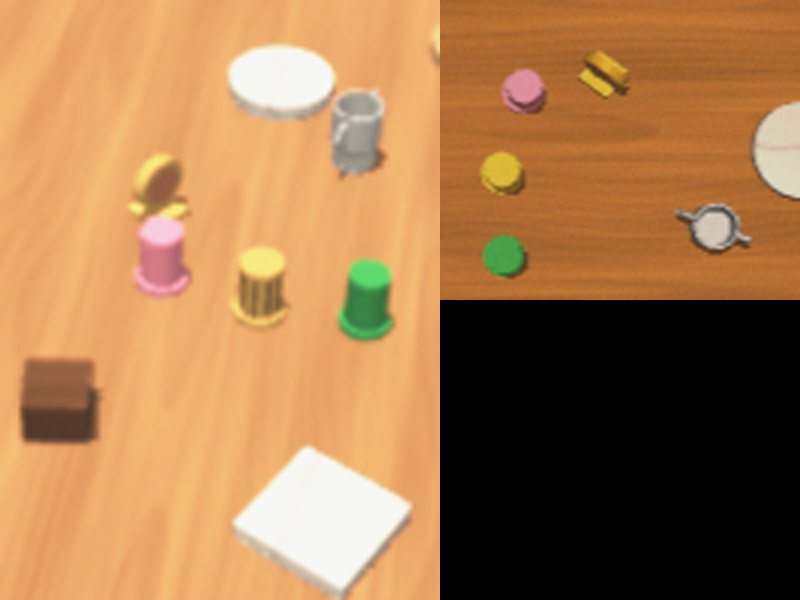

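The crop shows the brass column with dark flutes at side (335,211) and top (330,222). The pink and green ones are plain look-alikes. Next I'll look at the depth data.

Run:
```python
from h import *
import pickle
S,D=pickle.load(open("d.pkl","rb"))
for n,s in S.items():
    P,rc=cloud(s,np.ones((400,640),bool)); 
    m=(abs(P[:,2])<.004)&(P[:,0]>.35)&(P[:,0]<.75)&(abs(P[:,1])<.5)
    print(n,"table z",P[m,2].mean(),P[m,2].std(), (s["range_z"]==0).mean())
    A=np.c_[P[m,:2],np.ones(m.sum())];print(np.linalg.lstsq(A,P[m,2],rcond=None)[0])
    for q in ["drum_mid","column_mid","cup_mid","block_mid","medal_mid"]:
        for d in D[q,n,'m'][:3]:
            P,rc=cloud(s,d["region"]); 
            h=np.percentile(P[:,2],90); t=P[P[:,2]>h-.006]
            print(q,round(d["p"],2),np.round(d["centre"]),d["region"].sum(),"n",len(t),"top z",t[:,2].mean().round(4),t[:,2].std().round(4),"mid",((t[:,:2].min(0)+t[:,:2].max(0))/2).round(4),"mean",t[:,:2].mean(0).round(4),"ext",np.ptp(t[:,:2],axis=0).round(3))
# white bases
for n,s in S.items():
    hsv=cv2.cvtColor(s["img"],cv2.COLOR_RGB2HSV); w=((hsv[...,1]<70)&(hsv[...,2]>140)).astype(np.uint8)
    k,lab,st,c=cv2.connectedComponentsWithStats(w)
    for i in range(1,k):
        if 300<st[i,4]<4000:
            P,rc=cloud(s,lab==i); m=abs(P[:,2]-.02)<.006;print(n,"white",c[i].round(1),st[i,4],P[m,2].mean().round(4) if m.any() else None,P[m].mean(0).round(4),onz(s,[c[i][::-1]],.02)[0].round(4))
```

```text
side table z -8.61515870404088e-05 0.0017584530329587131 0.00403125
[ 0.0008366   0.00049113 -0.00062361]
drum_mid 0.57 [310. 311.] 513 n 364 top z 0.0397 0.0018 mid [0.5033 0.393 ] mean [0.5042 0.3942] ext [0.06  0.069]
column_mid 0.68 [202. 313.] 189 n 65 top z 0.0593 0.002 mid [ 0.5846 -0.0409] mean [ 0.5858 -0.0378] ext [0.037 0.037]
column_mid 0.62 [210. 335.] 215 n 71 top z 0.0592 0.0021 mid [ 0.491 -0.014] mean [ 0.4909 -0.0121] ext [0.036 0.039]
column_mid 0.54 [215. 364.] 227 n 72 top z 0.0591 0.0021 mid [ 0.3971 -0.0185] mean [ 0.3962 -0.0141] ext [0.035 0.041]
cup_mid 0.62 [172. 356.] 242 n 59 top z 0.0665 0.0028 mid [ 0.4282 -0.2439] mean [ 0.4292 -0.2458] ext [0.047 0.064]
block_mid 0.81 [239. 284.] 399 n 229 top z 0.0437 0.0019 mid [0.638  0.1432] mean [0.6382 0.1446] ext [0.062 0.065]
medal_mid 0.49 [187. 311.] 157 n 34 top z 0.0612 0.004 mid [ 0.6038 -0.1297] mean [ 0.6062 -0.1277] ext [0.03 0.03]
top table z -3.045749166572149e-05 0.0021093086339825456 0.003828125
[ 0.00035664 -0.0001231  -0.0002288 ]
drum_mid 0.76 [219. 206.] 300 n 194 top z 0.0413 0.0024 mid [0.502
[... 702 characters left out ...]
.6062 -0.1352] mean [ 0.605 -0.133] ext [0.027 0.03 ]
side white [581.5  92.6] 664 None [nan nan nan] [-0.7102 -1.2157  0.02  ]
side white [339.7 160.1] 387 0.0191 [ 0.5136 -0.3523  0.0191] [ 0.5139 -0.3424  0.02  ]
side white [245.9 213.4] 332 0.0197 [0.7849 0.077  0.0197] [0.8012 0.0417 0.02  ]
side white [475.9 245.5] 1356 0.0152 [0.0159 0.0548 0.0152] [0.014  0.0564 0.02  ]
side white [350.2 269.9] 952 0.0197 [0.4099 0.2248 0.0197] [0.4106 0.2298 0.02  ]
top white [430.  214.7] 791 0.02 [ 0.5148 -0.3562  0.02  ] [ 0.5149 -0.3561  0.02  ]
top white [261.  246.5] 860 0.0198 [0.4106 0.2195 0.0198] [0.4106 0.2191 0.02  ]<stdin>:20: RuntimeWarning: Mean of empty slice.
  ret = um.true_divide(
```

```bash
cat > fit.py <<'E'
from h import *
from scipy.optimize import minimize
a=np.linspace(0,2*np.pi,48,endpoint=False)
def cyl(r,z0,z1): return np.r_[np.c_[r*np.cos(a),r*np.sin(a),0*a+z0],np.c_[r*np.cos(a),r*np.sin(a),0*a+z1]]
def box(x0,x1,y0,y1,z0,z1): return np.array([[x,y,z] for x in(x0,x1) for y in(y0,y1) for z in(z0,z1)])
disc=np.r_[np.c_[0*a-.007,.027*np.cos(a),.039+.027*np.sin(a)],np.c_[0*a+.007,.027*np.cos(a),.039+.027*np.sin(a)]]
T=.006
# models with z from the underside; clipped from T up (all stand on the table)
M={"round":[cyl(.055,T,.02)],"square":[box(-.05,.05,-.05,.05,T,.02)],"drum":[cyl(.032,T,.04)],
"column":[cyl(.024,T,.008),cyl(.019,.008,.06)],"block":[box(-.028,.028,-.028,.028,T,.044)],
"cup":[cyl(.021,T,.008),cyl(.007,.006,.03),cyl(.025,.028,.07),box(-.003,.003,-.045,.045,.036,.062)],
"medal":[box(-.02,.02,-.02,.02,T,.008),box(-.006,.006,-.01,.01,.006,.02),disc]}
def fit(ss,name,xy,yaw=0,fityaw=False,zb=0,rad=.065,thr=T,k=8):
    if name=="round": rad=.075
    if name=="square": rad=.09
    obs=[]
    for s in ss:
        P,rc=cloud(s,np.ones((400,640),bool)); W=np.full((400,640,3),9.); W[rc[:,0],rc[:,1]]=P
        c=proj(s,[xy[0],xy[1],zb+.03])[0].round().astype(int); w=40
        x0,y0=c[0]-w,c[1]-w; W=W[y0:y0+2*w,x0:x0+2*w]
        near=np.hypot(W[...,0]-xy[0],W[...,1]-xy[1])<rad; up=W[...,2]>zb+thr
        ign=(up&~near)|(W[...,2]>1)
        m=(near&up).astype(float); obs.append((s,x0,y0,2*w,m,~ign))
    def cost(p):
        c,sn=np.cos(p[2]),np.sin(p[2]); Rz=np.array([[c,-sn,0],[sn,c,0],[0,0,1]]); e=0
        for s,x0,y0,n,m,ok in obs:
            im=np.zeros((n*k,n*k),np.uint8)
            for part in M[name]:
                uv=proj(s,part@Rz.T+[p[0],p[1],zb]); uv=(uv-[x0,y0]+.5)*k-.5
                cv2.fillConvexPoly(im,cv2.convexHull((uv*16).round().astype(np.int32)),255,shift=4)
            r=cv2.resize(im,(n,n),interpolation=cv2.INTER_AREA)/255.
            e+=(((r-m)**2)*ok).sum()
        return e
    best=None
    for y in ([yaw] if not fityaw else fityaw):
        f=(lambda q:cost([q[0],q[1],q[2]*10])) if fityaw else (lambda q:cost([q[0],q[1],yaw]))
        x=np.array([xy[0],xy[1],y/10][:3 if fityaw else 2]); sim=np.vstack([x]+[x+d for d in np.diag([.004,.004,.02][:len(x)])])
        r=minimize(f,x,method="Nelder-Mead",options=dict(initial_simplex=sim,xatol=5e-5,fatol=.01))
        if best is None or r.fun<best[1]: best=(np.r_[r.x[:2],r.x[2]*10 if fityaw else yaw],r.fun)
    return best
E
cat > m.py <<'E'
from fit import *
import pickle
S,D=pickle.load(open("d.pkl","rb"))
q4=np.radians([0,22,45,67]); q8=np.radians(np.arange(0,180,22.5))
for n,xy,fy in [("round",(.515,-.356),0),("square",(.4106,.219),q4),("drum",(.504,.391),0),("column",(.4915,-.0155),0),("cup",(.428,-.248),q8),("block",(.639,.143),q4),("medal",(.605,-.133),q8)]:
    b,e=fit(list(S.values()),n,xy,fityaw=fy); o=[]
    for s in S.values():
        r,_=fit([s],n,b[:2],yaw=b[2]); o.append((r[:2]-b[:2]).round(4))
    print(n,b.round(4),"yaw deg",np.degrees(b[2]).round(1),round(e,1),"side/top dev",*o)
E
time python3 m.py
```

```text
round [ 0.5153 -0.3557  0.    ] yaw deg 0.0 49.1 side/top dev [-0.0013  0.0008] [ 0.0005 -0.0002]Traceback (most recent call last):
  File "m.py", line 6, in <module>
    b,e=fit(list(S.values()),n,xy,fityaw=fy); o=[]
        ~~~^^^^^^^^^^^^^^^^^^^^^^^^^^^^^^^^^
  File "fit.py", line 35, in fit
    for y in ([yaw] if not fityaw else fityaw):
                           ^^^^^^
ValueError: The truth value of an array with more than one element is ambiguous. Use a.any() or a.all()

real	0m0.930s
user	0m2.397s
sys	0m0.127s
```

```bash
sed -i 's/^q4=.*/q4=list(np.radians([0,22,45,67])); q8=list(np.radians(np.arange(0,180,22.5)))/' m.py; python3 m.py
```

```text
round [ 0.5153 -0.3557  0.    ] yaw deg 0.0 49.1 side/top dev [-0.0013  0.0008] [ 0.0005 -0.0002]
square [0.4102 0.2211 1.0884] yaw deg 62.4 69.9 side/top dev [-0.0004  0.    ] [ 0.0004 -0.0001]
drum [0.5053 0.3916 0.    ] yaw deg 0.0 46.8 side/top dev [0. 0.] [0.0003 0.0002]
column [ 0.4918 -0.0152  0.    ] yaw deg 0.0 61.6 side/top dev [-0.0003 -0.0008] [0.0005 0.0004]
cup [ 0.4284 -0.249   2.7487] yaw deg 157.5 57.3 side/top dev [-0.0009 -0.001 ] [0.0004 0.0003]
block [0.6391 0.143  1.7319] yaw deg 99.2 52.4 side/top dev [-0.0001 -0.0011] [0.0005 0.0008]
medal [ 0.605  -0.1325  2.5358] yaw deg 145.3 67.3 side/top dev [-0.0006 -0.0009] [0.0004 0.0002]
```

{"op": "drive_tool", "data": {"targets": [[1, 0, 0, 0, -0.149], [1, 0, 0, 0, -0.149], [1, 0, 0, 0, -0.149], [1, 0, 0, 0, -0.149]], "grip_force": 40}}

```text
clock: 2.4
tcp_pos: [0.227, -0.5823, 0.2313]
ee_rot: [3.142, -0.0, 0.974]
force: [-0.4, 0.5, -0.1]
gripper_width: 0.997
grasp_force: 0.0
```

{"op": "drive_tool", "data": {"targets": [[1, 0, 0, 0, -0.149], [1, 0, 0, 0, -0.149], [1, 0, 0, 0, -0.149], [1, 0, 0, 0, -0.149], [1, 0, 0, 0, -0.007]]}}

```text
clock: 2.9
tcp_pos: [0.227, -0.5823, 0.2313]
ee_rot: [-3.142, -0.0, 1.571]
force: [0.4, 0.4, 0.8]
gripper_width: 1.003
grasp_force: 0.0
```

{"op": "drive_tool", "data": {"targets": [[1, 0.02, 0.01, 0, 0], [1, 0.04, 0.02, 0, 0], [1, 0.04, 0.02, 0, 0], [1, 0.04, 0.02, 0, 0], [1, 0.04, 0.02, 0, 0]]}}

```text
clock: 3.4
tcp_pos: [0.3175, -0.4008, 0.2314]
ee_rot: [3.141, 0.0, 1.567]
force: [0.4, -0.7, 0.3]
gripper_width: 0.998
grasp_force: 0.0
```

{"op": "drive_tool", "data": {"targets": [[1, 0.04, 0.02, 0, 0], [1, 0.04, 0.02, 0, 0], [1, 0.04, 0.02, 0, 0], [1, 0.04, 0.02, 0, 0], [1, 0.04, 0.02, 0, 0]]}}

```text
clock: 3.9
tcp_pos: [0.4176, -0.2007, 0.2316]
ee_rot: [3.141, 0.001, 1.567]
force: [-0.2, 0.1, 0.3]
gripper_width: 1.0
grasp_force: 0.0
```

{"op": "drive_tool", "data": {"targets": [[1, 0.04, 0.006, 0, 0], [1, 0.04, 0.006, 0, 0], [1, 0.04, 0.006, 0, 0], [1, 0.04, 0.006, 0, 0], [1, 0.04, 0.006, 0, 0]]}}

```text
clock: 4.4
tcp_pos: [0.4471, -0.0007, 0.2316]
ee_rot: [3.141, 0.0, 1.567]
force: [0.2, -0.2, 0.3]
gripper_width: 1.002
grasp_force: 0.0
```

{"op": "drive_tool", "data": {"targets": [[1, 0.04, 0.006, 0, 0], [1, 0.04, 0.006, 0, 0], [1, 0.04, 0.006, 0, 0], [1, 0.04, 0.006, 0, 0], [1, 0.04, 0.006, 0, 0]]}}

```text
clock: 4.9
tcp_pos: [0.4771, 0.1995, 0.2316]
ee_rot: [3.141, -0.0, 1.568]
force: [1.0, -0.3, 0.4]
gripper_width: 1.001
grasp_force: 0.0
```

{"op": "drive_tool", "data": {"targets": [[1, 0.04, 0.006, 0, 0], [1, 0.04, 0.006, 0, 0], [1, 0.04, 0.006, 0, 0], [1, 0.04, 0.006, 0, 0], [1, 0.032, 0.004, 0, 0]]}}

```text
clock: 5.4
tcp_pos: [0.5052, 0.392, 0.2313]
ee_rot: [3.141, -0.001, 1.568]
force: [0.9, -0.2, -0.1]
gripper_width: 1.001
grasp_force: 0.0
```

{"op": "drive_tool", "data": {"targets": [[1, 0, 0, 0.04, 0], [1, 0, 0, 0.04, 0], [1, 0, 0, 0.03, 0], [1, 0, 0, 0, 0]]}}

```text
clock: 5.8
tcp_pos: [0.5011, 0.3875, 0.1158]
ee_rot: [-3.132, 0.006, 1.568]
force: [-1.3, -1.0, -0.7]
gripper_width: 1.004
grasp_force: 0.0
```

{"op": "drive_tool", "data": {"targets": [[1, 0, 0, 0, 0], [1, 0, 0, 0, 0], [1, 0, 0, 0, 0]]}}

```text
clock: 6.1
tcp_pos: [0.5068, 0.3907, 0.1241]
ee_rot: [3.138, -0.003, 1.57]
force: [0.2, 0.1, -0.3]
gripper_width: 1.0
grasp_force: 0.0
```

Run:
```python
from fit import *
s=telemetry.state(); print(s["joint_pos"].round(3),s["qvel"].round(3),s["tcp_pos"],s["ee_rot"])
im=snapshot("side"); a=cv2.resize(im["img"][200:350,210:410],None,fx=4,fy=4); cv2.imwrite("pics/c2.png",a[:,:,::-1])
```

```text
[ 0.556  0.37  -0.132  1.064  0.     2.127] [ 0.001  0.001 -0.007 -0.003 -0.001 -0.003] [0.5068196  0.39068081 0.12408373] [ 3.13752193e+00 -2.55468496e-03  1.57005065e+00]
```

View pics/c2.png

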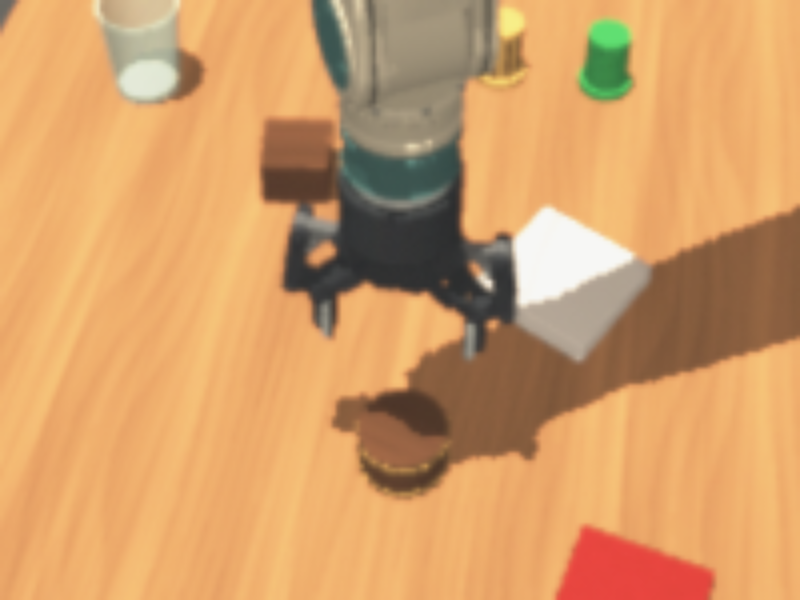

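The crop shows the open gripper above the drum, which is at crop (405,440), with the fingers straddling it along world x. I'll let the wobble die down and descend more gently.

{"op": "drive_tool", "data": {"targets": [[1, 0, 0, 0, 0], [1, 0, 0, 0, 0], [1, 0, 0, 0.01, 0], [1, 0, 0, 0.02, 0], [1, 0, 0, 0.02, 0]]}}

```text
clock: 6.65
tcp_pos: [0.5052, 0.3898, 0.0706]
ee_rot: [3.141, -0.0, 1.571]
force: [0.1, 0.1, 0.4]
gripper_width: 0.996
grasp_force: 0.0
```

{"op": "drive_tool", "data": {"targets": [[1, 0, 0, 0.01, 0], [1, 0, 0, 0.005, 0], [1, 0, 0, 0, 0], [1, 0, 0, 0, 0], [1, 0, 0, 0, 0]]}}

```text
clock: 7.15
tcp_pos: [0.5059, 0.3902, 0.0574]
ee_rot: [3.14, -0.001, 1.571]
force: [0.5, 0.7, -0.3]
gripper_width: 1.0
grasp_force: 0.0
```

{"op": "drive_tool", "data": {"targets": [[1, 0, 0, 0, 0], [1, 0, 0, 0, 0], [1, 0, 0, 0, 0], [1, 0, 0, 0, 0], [1, 0, 0, 0, 0]]}}

```text
clock: 7.65
tcp_pos: [0.505, 0.3897, 0.0563]
ee_rot: [-3.142, 0.0, 1.571]
force: [0.6, 0.6, 0.5]
gripper_width: 0.999
grasp_force: 0.0
```

{"op": "drive_tool", "data": {"targets": [[1, 0.002, 0, 0.005, 0], [1, 0, 0, 0.015, 0], [1, 0, 0, 0.015, 0], [1, 0, 0, 0.01, 0], [1, 0, 0, 0.006, 0]]}}

```text
clock: 8.15
tcp_pos: [0.5036, 0.3908, 0.0028]
ee_rot: [-3.139, 0.002, 1.571]
force: [-0.4, 0.2, -0.4]
gripper_width: 1.0
grasp_force: 0.0
```

{"op": "drive_tool", "data": {"targets": [[1, 0, 0, 0, 0], [1, 0, 0, 0, 0], [1, 0, 0, 0, 0], [0.3, 0, 0, 0, 0], [0.3, 0, 0, 0, 0]]}}

```text
clock: 8.65
tcp_pos: [0.5057, 0.3921, 0.0064]
ee_rot: [3.14, -0.001, 1.571]
force: [-1.2, 0.0, 0.8]
gripper_width: 0.728
grasp_force: 43.6
```

{"op": "drive_tool", "data": {"targets": [[0.3, 0, 0, 0, 0], [0.3, 0, 0, 0, 0], [0.3, 0, 0, 0, 0], [0.3, 0, 0, 0, 0], [0.3, 0, 0, 0, 0]]}}

```text
clock: 9.15
tcp_pos: [0.5058, 0.3922, 0.0063]
ee_rot: [3.14, -0.001, 1.571]
force: [-0.3, -0.8, 5.6]
gripper_width: 0.726
grasp_force: 44.2
```

{"op": "drive_tool", "data": {"targets": [[0.3, 0, 0, -0.01, 0], [0.3, 0, 0, -0.02, 0], [0.3, 0, 0, -0.03, 0], [0.3, 0, 0, -0.03, 0], [0.3, 0, 0, -0.03, 0]]}}

```text
clock: 9.65
tcp_pos: [0.5043, 0.3912, 0.126]
ee_rot: [-3.14, 0.001, 1.571]
force: [-0.2, 0.7, -0.9]
gripper_width: 0.723
grasp_force: 43.8
```

{"op": "drive_tool", "data": {"targets": [[0.3, -0.01, 0, -0.02, 0], [0.3, -0.02, 0.001, 0, 0], [0.3, -0.03, 0.001, 0, 0], [0.3, -0.04, 0.001, 0, 0], [0.3, -0.04, 0.001, 0, 0]]}}

```text
clock: 10.15
tcp_pos: [0.5072, 0.2491, 0.1433]
ee_rot: [-3.138, 0.002, 1.571]
force: [0.3, -1.1, -1.8]
gripper_width: 0.724
grasp_force: 43.8
```

{"op": "drive_tool", "data": {"targets": [[0.3, -0.04, 0.001, 0, 0], [0.3, -0.04, 0.001, 0, 0], [0.3, -0.04, 0.001, 0, 0], [0.3, -0.04, 0.001, 0, 0], [0.3, -0.04, 0.001, 0, 0]]}}

```text
clock: 10.65
tcp_pos: [0.5116, 0.0493, 0.1434]
ee_rot: [-3.138, 0.0, 1.57]
force: [-0.0, 0.2, -1.3]
gripper_width: 0.725
grasp_force: 43.8
```

{"op": "drive_tool", "data": {"targets": [[0.3, -0.04, 0, 0, 0], [0.3, -0.04, 0, 0, 0], [0.3, -0.04, 0, 0, 0], [0.3, -0.04, 0, 0, 0], [0.3, -0.04, 0, 0, 0]]}}

```text
clock: 11.15
tcp_pos: [0.5114, -0.15, 0.1434]
ee_rot: [-3.138, -0.001, 1.57]
force: [0.8, -0.8, -1.7]
gripper_width: 0.726
grasp_force: 43.8
```

{"op": "drive_tool", "data": {"targets": [[0.3, -0.04, 0, 0, 0], [0.3, -0.04, 0, 0, 0], [0.3, -0.03, 0, 0, 0], [0.3, -0.03, 0, 0, 0], [0.3, -0.02, 0, 0, 0]]}}

```text
clock: 11.65
tcp_pos: [0.5119, -0.31, 0.1434]
ee_rot: [-3.139, -0.001, 1.569]
force: [-0.6, 0.6, -0.7]
gripper_width: 0.724
grasp_force: 43.8
```

{"op": "drive_tool", "data": {"targets": [[0.3, -0.01, 0, 0, 0], [0.3, 0, 0, 0, 0], [0.3, 0, 0, 0, 0], [0.3, 0, 0, 0, 0], [0.3, 0, 0, 0, 0]]}}

```text
clock: 12.15
tcp_pos: [0.5141, -0.317, 0.1454]
ee_rot: [-3.141, -0.0, 1.572]
force: [0.3, 0.1, -0.5]
gripper_width: 0.727
grasp_force: 43.8
```

{"op": "drive_tool", "data": {"targets": [[0.3, -0.008, 0, 0, 0], [0.3, -0.015, 0.001, 0, 0], [0.3, -0.01, 0, 0.01, 0], [0.3, -0.005, 0, 0.02, 0], [0.3, 0, 0, 0.02, 0]]}}

```text
clock: 12.65
tcp_pos: [0.5154, -0.3587, 0.0946]
ee_rot: [3.14, 0.002, 1.569]
force: [-0.2, 0.2, -2.3]
gripper_width: 0.727
grasp_force: 43.8
```

{"op": "drive_tool", "data": {"targets": [[0.3, 0, 0, 0.02, 0], [0.3, 0, 0, 0.02, 0], [0.3, 0, 0, 0.01, 0], [0.3, 0, 0, 0.005, 0], [0.3, 0, 0, 0, 0]]}}

```text
clock: 13.15
tcp_pos: [0.5147, -0.3565, 0.0396]
ee_rot: [-3.141, -0.001, 1.57]
force: [0.4, 1.0, -0.5]
gripper_width: 0.725
grasp_force: 43.9
```

{"op": "drive_tool", "data": {"targets": [[0.3, 0, 0, 0, 0], [0.3, 0, 0, 0, 0], [0.3, 0, 0, 0, 0], [0.3, 0, 0, 0, 0]]}}

```text
clock: 13.55
tcp_pos: [0.5155, -0.3566, 0.041]
ee_rot: [3.141, 0.001, 1.571]
force: [0.1, -0.2, -0.8]
gripper_width: 0.728
grasp_force: 43.9
```

{"op": "drive_tool", "data": {"targets": [[0.3, 0.0015, 0, 0.004, 0], [0.3, 0, 0, 0.005, 0], [0.3, 0, 0, 0.003, 0], [0.3, 0, 0, 0.001, 0], [0.3, 0, 0, 0, 0]]}}

```text
clock: 14.05
tcp_pos: [0.5147, -0.3545, 0.0268]
ee_rot: [-3.141, -0.001, 1.571]
force: [-0.1, 0.7, -0.7]
gripper_width: 0.724
grasp_force: 43.9
```

{"op": "drive_tool", "data": {"targets": [[0.3, 0, 0, 0, 0], [0.3, 0, 0, 0, 0], [0.3, 0, 0, 0, 0], [0.3, 0, 0, 0, 0]]}}

```text
clock: 14.45
tcp_pos: [0.5151, -0.3549, 0.0274]
ee_rot: [3.141, 0.0, 1.571]
force: [-0.3, -0.2, 0.3]
gripper_width: 0.727
grasp_force: 43.9
```

{"op": "drive_tool", "data": {"targets": [[0.3, 0, 0, 0.0007, 0], [0.3, 0, 0, 0, 0], [0.3, 0, 0, 0, 0]]}}

```text
clock: 14.75
tcp_pos: [0.515, -0.3548, 0.0266]
ee_rot: [-3.142, -0.0, 1.571]
force: [0.7, -0.7, 0.0]
gripper_width: 0.726
grasp_force: 43.9
```

{"op": "drive_tool", "data": {"targets": [[0.3, 0, 0, 0.0006, 0], [0.3, 0, 0, 0, 0], [0.3, 0, 0, 0, 0]]}}

```text
clock: 15.05
tcp_pos: [0.5151, -0.3549, 0.0263]
ee_rot: [3.141, 0.0, 1.571]
force: [-1.3, 0.4, 1.6]
gripper_width: 0.724
grasp_force: 44.2
```

{"op": "drive_tool", "data": {"targets": [[0.3, 0, 0, 0.0004, 0], [0.3, 0, 0, 0, 0], [0.3, 0, 0, 0, 0]]}}

```text
clock: 15.35
tcp_pos: [0.5151, -0.3549, 0.0263]
ee_rot: [3.141, 0.0, 1.571]
force: [-3.2, 0.6, 5.1]
gripper_width: 0.726
grasp_force: 44.5
```

Contact is clear, so I'll release gradually and rise.

{"op": "drive_tool", "data": {"targets": [[0.55, 0, 0, 0, 0], [0.8, 0, 0, 0, 0], [1, 0, 0, 0, 0], [1, 0, 0, 0, 0], [1, 0, 0, -0.005, 0]]}}

```text
clock: 15.85
tcp_pos: [0.5144, -0.3543, 0.0299]
ee_rot: [-3.14, -0.001, 1.571]
force: [0.5, 0.1, -0.1]
gripper_width: 0.997
grasp_force: 0.0
```

{"op": "drive_tool", "data": {"targets": [[1, 0, 0, -0.01, 0], [1, 0, 0, -0.02, 0], [1, 0, 0, -0.03, 0], [1, 0, 0, -0.03, 0], [1, 0, 0, -0.03, 0]]}}

```text
clock: 16.35
tcp_pos: [0.5152, -0.3549, 0.1528]
ee_rot: [3.141, 0.001, 1.571]
force: [0.6, -0.9, -0.5]
gripper_width: 0.997
grasp_force: 0.0
```

{"op": "drive_tool", "data": {"targets": [[1, 0.02, 0, -0.02, -0.1], [1, 0, 0, 0, -0.14], [1, 0, 0, 0, -0.14], [1, 0, 0, 0, -0.14], [1, 0, 0, 0, -0.14]]}}

```text
clock: 16.85
tcp_pos: [0.5153, -0.3349, 0.1719]
ee_rot: [3.141, 0.001, 2.237]
force: [-0.1, 0.1, -0.0]
gripper_width: 0.997
grasp_force: 0.0
```

{"op": "drive_tool", "data": {"targets": [[1, 0, 0, 0, -0.125], [1, 0, 0, 0, 0]]}}

```text
clock: 17.05
tcp_pos: [0.5152, -0.3349, 0.1716]
ee_rot: [3.141, 0.001, 2.356]
force: [-0.4, -0.5, 0.1]
gripper_width: 0.999
grasp_force: 0.0
```

{"op": "drive_tool", "data": {"targets": [[1, 0.0126, 0.0095, 0, 0], [1, 0.025, 0.022, 0, 0], [1, 0.025, 0.022, 0, 0], [1, 0.025, 0.022, 0, 0], [1, 0.025, 0.022, 0, 0]]}}

```text
clock: 17.55
tcp_pos: [0.5037, -0.184, 0.1709]
ee_rot: [3.141, -0.0, 2.354]
force: [0.2, -0.4, 0.4]
gripper_width: 1.001
grasp_force: 0.0
```

{"op": "drive_tool", "data": {"targets": [[1, 0.025, 0.022, 0, 0], [1, 0.025, 0.022, 0, 0], [1, 0.025, 0.022, 0, 0], [1, 0.025, 0.022, 0, 0], [1, 0.02, 0.016, 0, 0]]}}

```text
clock: 18.05
tcp_pos: [0.492, -0.0252, 0.1709]
ee_rot: [3.141, -0.001, 2.355]
force: [0.6, -0.4, 0.6]
gripper_width: 0.999
grasp_force: 0.0
```

{"op": "drive_tool", "data": {"targets": [[1, 0.01, 0.008, 0.01, 0], [1, 0, 0, 0.02, 0], [1, 0, 0, 0.02, 0], [1, 0, 0, 0.02, 0], [1, 0, 0, 0.01, 0]]}}

```text
clock: 18.55
tcp_pos: [0.4897, -0.0148, 0.0884]
ee_rot: [-3.139, -0.003, 2.355]
force: [-1.0, 0.2, -0.5]
gripper_width: 0.996
grasp_force: 0.0
```

{"op": "drive_tool", "data": {"targets": [[1, 0, 0, 0, 0], [1, 0, 0, 0, 0], [1, 0, 0, 0, 0], [1, 0, 0, 0, 0]]}}

```text
clock: 18.95
tcp_pos: [0.4927, -0.0153, 0.0917]
ee_rot: [3.14, 0.002, 2.355]
force: [0.4, -0.1, 0.7]
gripper_width: 1.0
grasp_force: 0.0
```

Run:
```python
from fit import *
S={n:snapshot(n) for n in("side","top")}
M["drum0"]=[cyl(.032,.006,.04)]
for nm in S:
    for k,ss in (("one",[S[nm]]),): 
        print(nm,fit(ss,"drum0",(.515,-.3555),zb=.02), cloud(S[nm],np.ones((400,640),bool))[0].shape)
print("both",fit(list(S.values()),"drum0",(.515,-.3555),zb=.02), "col top",fit([S["side"]],"column",(.4918,-.0152)))
```

```text
side (array([ 0.515 , -0.3555,  0.    ]), np.float64(0.0)) (254953, 3)
top (array([ 0.51666524, -0.35443905,  0.        ]), np.float64(24.095470972702806)) (254976, 3)
both (array([ 0.51666524, -0.35443905,  0.        ]), np.float64(24.095470972702806)) col top (array([ 0.49137046, -0.01587168,  0.        ]), np.float64(514.4477970011534))
```

{"op": "drive_tool", "data": {"targets": [[1, 0, 0, 0.01, 0], [1, 0, 0, 0.02, 0], [1, 0, 0, 0.02, 0], [1, 0, 0, 0.015, 0], [1, 0, 0, 0.008, 0]]}}

```text
clock: 19.55
tcp_pos: [0.4903, -0.0149, 0.0157]
ee_rot: [-3.14, -0.002, 2.356]
force: [0.6, -0.2, 0.8]
gripper_width: 1.0
grasp_force: 0.0
```

{"op": "drive_tool", "data": {"targets": [[1, 0, 0, 0, 0], [1, 0, 0, 0, 0], [1, 0, 0, 0, 0], [1, 0, 0, 0, 0], [-0.3, 0, 0, 0, 0]]}}

```text
clock: 20.05
tcp_pos: [0.4924, -0.0152, 0.0183]
ee_rot: [3.141, 0.001, 2.356]
force: [-0.3, 0.1, 0.2]
gripper_width: 0.858
grasp_force: 0.0
```

{"op": "drive_tool", "data": {"targets": [[-0.4, 0, 0, 0, 0], [-0.4, 0, 0, 0, 0], [-0.4, 0, 0, 0, 0], [-0.4, 0, 0, 0, 0], [-0.4, 0, 0, 0, 0]]}}

```text
clock: 20.55
tcp_pos: [0.4919, -0.0153, 0.0179]
ee_rot: [-3.141, 0.0, 2.356]
force: [-0.9, -1.9, 5.8]
gripper_width: 0.435
grasp_force: 40.3
```

{"op": "drive_tool", "data": {"targets": [[-0.4, 0, 0, 0, 0], [-0.4, 0, 0, 0, 0], [-0.4, 0, 0, 0, 0], [-0.4, 0, 0, 0, 0], [-0.4, 0, 0, 0, 0]]}}

```text
clock: 21.05
tcp_pos: [0.4919, -0.0153, 0.0179]
ee_rot: [-3.141, 0.0, 2.356]
force: [-0.6, -1.0, 4.6]
gripper_width: 0.436
grasp_force: 40.3
```

{"op": "drive_tool", "data": {"targets": [[-0.4, 0, 0, -0.01, 0], [-0.4, 0, 0, -0.02, 0], [-0.4, 0, 0, -0.03, 0], [-0.4, 0, 0, -0.03, 0], [-0.4, 0, 0, -0.03, 0]]}}

```text
clock: 21.55
tcp_pos: [0.4908, -0.0147, 0.1382]
ee_rot: [-3.141, -0.002, 2.356]
force: [0.6, -0.6, -2.0]
gripper_width: 0.436
grasp_force: 40.5
```

{"op": "drive_tool", "data": {"targets": [[-0.4, -0.012, -0.0107, -0.02, 0], [-0.4, -0.027, -0.0235, 0, 0], [-0.4, -0.027, -0.0235, 0, 0], [-0.4, -0.027, -0.0235, 0, 0], [-0.4, -0.027, -0.0235, 0, 0]]}}

```text
clock: 22.05
tcp_pos: [0.502, -0.1747, 0.1573]
ee_rot: [3.141, -0.001, 2.356]
force: [-0.7, 0.3, -2.9]
gripper_width: 0.436
grasp_force: 40.6
```

{"op": "drive_tool", "data": {"targets": [[-0.4, -0.027, -0.0235, 0, 0], [-0.4, -0.027, -0.0235, 0, 0], [-0.4, -0.027, -0.0235, 0, 0], [-0.4, -0.027, -0.0235, 0, 0], [-0.4, -0.019, -0.016, 0, 0]]}}

```text
clock: 22.55
tcp_pos: [0.5142, -0.3435, 0.157]
ee_rot: [3.141, -0.001, 2.354]
force: [-1.1, -0.3, -3.0]
gripper_width: 0.434
grasp_force: 40.6
```

{"op": "drive_tool", "data": {"targets": [[-0.4, -0.01, -0.009, 0, 0], [-0.4, 0, 0, 0, 0], [-0.4, 0, 0, 0, 0], [-0.4, 0, 0, 0, 0], [-0.4, 0, 0, 0, 0]]}}

```text
clock: 23.05
tcp_pos: [0.5151, -0.3535, 0.1576]
ee_rot: [3.141, -0.001, 2.357]
force: [0.5, -0.0, -2.5]
gripper_width: 0.433
grasp_force: 40.6
```

{"op": "drive_tool", "data": {"targets": [[-0.4, 0, 0, 0, 0], [-0.4, 0, 0, 0, 0], [-0.4, 0, 0, 0, 0]]}}

```text
clock: 23.35
tcp_pos: [0.5152, -0.3547, 0.1577]
ee_rot: [3.142, 0.0, 2.356]
force: [-0.5, -0.3, -2.6]
gripper_width: 0.436
grasp_force: 40.6
```

Run:
```python
from fit import *
S={n:snapshot(n) for n in("side","top")}
a=cv2.resize(S["side"]["img"][80:180,280:400],None,fx=5,fy=5); cv2.imwrite("pics/c3.png",a[:,:,::-1])
M["drum0"]=[cyl(.032,.006,.04)]
print(fit([S["side"]],"drum0",(.515,-.3555),zb=.02,rad=.045))
```

```text
(array([ 0.51522871, -0.35463281,  0.        ]), np.float64(353.0575470972703))
```

View pics/c3.png

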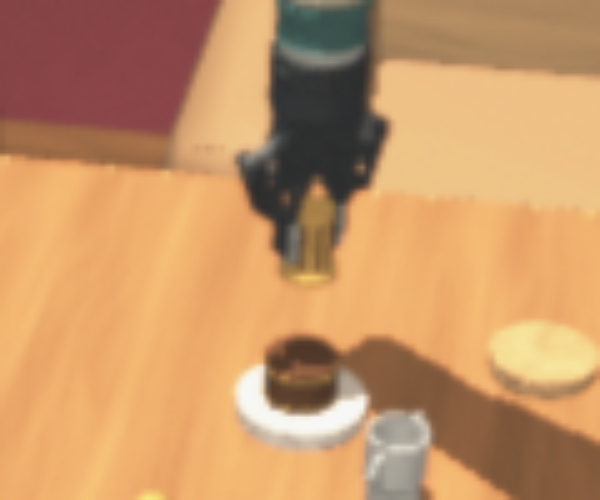

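The crop shows the drum centred on the marble disc at crop (301,373). The column hangs upright in the gripper above it at (308,245), and the cup is in front at (398,455).

{"op": "drive_tool", "data": {"targets": [[-0.4, 0, 0, 0.01, 0], [-0.4, 0, 0, 0.02, 0], [-0.4, 0, 0, 0.02, 0], [-0.4, 0, 0, 0.012, 0], [-0.4, 0, 0, 0.006, 0]]}}

```text
clock: 23.95
tcp_pos: [0.5141, -0.3541, 0.0875]
ee_rot: [-3.141, -0.003, 2.356]
force: [-0.4, -0.4, -2.7]
gripper_width: 0.428
grasp_force: 40.6
```

{"op": "drive_tool", "data": {"targets": [[-0.4, 0, 0, 0, 0], [-0.4, 0, 0, 0, 0], [-0.4, 0, 0, 0, 0], [-0.4, 0, 0, 0, 0], [-0.4, 0, 0, 0, 0]]}}

```text
clock: 24.45
tcp_pos: [0.5156, -0.3554, 0.0903]
ee_rot: [3.141, 0.001, 2.356]
force: [0.8, 0.1, -2.6]
gripper_width: 0.437
grasp_force: 40.6
```

{"op": "drive_tool", "data": {"targets": [[-0.4, 0, 0, 0.003, 0], [-0.4, 0, 0, 0.004, 0], [-0.4, 0, 0, 0.003, 0], [-0.4, 0, 0, 0, 0], [-0.4, 0, 0, 0, 0]]}}

```text
clock: 24.95
tcp_pos: [0.515, -0.3548, 0.0793]
ee_rot: [-3.142, -0.001, 2.356]
force: [0.4, 0.1, -2.4]
gripper_width: 0.434
grasp_force: 40.6
```

{"op": "drive_tool", "data": {"targets": [[-0.4, 0, 0, 0, 0], [-0.4, 0, 0, 0, 0], [-0.4, 0, 0, 0, 0]]}}

```text
clock: 25.25
tcp_pos: [0.5153, -0.3551, 0.0798]
ee_rot: [3.142, 0.0, 2.356]
force: [-0.1, -0.7, -2.1]
gripper_width: 0.435
grasp_force: 40.6
```

{"op": "drive_tool", "data": {"targets": [[-0.4, 0, 0, 0.001, 0], [-0.4, 0, 0, 0.0005, 0], [-0.4, 0, 0, 0, 0], [-0.4, 0, 0, 0, 0]]}}

```text
clock: 25.65
tcp_pos: [0.5152, -0.355, 0.0781]
ee_rot: [-3.142, -0.0, 2.356]
force: [-0.6, -0.2, -2.8]
gripper_width: 0.434
grasp_force: 40.6
```

{"op": "drive_tool", "data": {"targets": [[-0.4, 0, 0, 0.0004, 0], [-0.4, 0, 0, 0, 0], [-0.4, 0, 0, 0, 0], [-0.4, 0, 0, 0, 0]]}}

```text
clock: 26.05
tcp_pos: [0.5152, -0.355, 0.078]
ee_rot: [-3.142, 0.0, 2.356]
force: [-0.1, 1.3, 0.4]
gripper_width: 0.435
grasp_force: 40.6
```

{"op": "drive_tool", "data": {"targets": [[-0.4, 0, 0, 0.0004, 0], [-0.4, 0, 0, 0, 0], [-0.4, 0, 0, 0, 0], [-0.4, 0, 0, 0, 0]]}}

```text
clock: 26.45
tcp_pos: [0.5152, -0.3551, 0.0779]
ee_rot: [-3.142, 0.0, 2.356]
force: [-1.7, 1.8, 5.5]
gripper_width: 0.434
grasp_force: 40.8
```

{"op": "drive_tool", "data": {"targets": [[0, 0, 0, 0, 0], [0.3, 0, 0, 0, 0], [0.6, 0, 0, 0, 0], [1, 0, 0, 0, 0], [1, 0, 0, 0, 0]]}}

```text
clock: 26.95
tcp_pos: [0.5152, -0.3551, 0.0772]
ee_rot: [3.142, 0.0, 2.356]
force: [1.0, -0.1, 0.4]
gripper_width: 1.002
grasp_force: 0.0
```

{"op": "drive_tool", "data": {"targets": [[1, 0, 0, 0, 0], [1, 0, 0, -0.01, 0], [1, 0, 0, -0.02, 0], [1, 0, 0, -0.03, 0], [1, 0, 0, -0.03, 0]]}}

```text
clock: 27.45
tcp_pos: [0.5149, -0.3548, 0.1686]
ee_rot: [-3.142, -0.001, 2.356]
force: [-0.8, -0.4, 0.2]
gripper_width: 1.001
grasp_force: 0.0
```

{"op": "drive_tool", "data": {"targets": [[1, 0, 0, -0.02, 0], [1, 0, 0, -0.01, 0.147], [1, 0, 0, 0, 0.147], [1, 0, 0, 0, 0.147], [1, 0, 0, 0, 0.147]]}}

```text
clock: 27.95
tcp_pos: [0.5154, -0.3552, 0.1985]
ee_rot: [3.141, 0.001, 1.762]
force: [-0.7, -0.0, -0.3]
gripper_width: 0.999
grasp_force: 0.0
```

{"op": "drive_tool", "data": {"targets": [[1, 0, 0, 0, 0.147], [1, 0, 0, 0, 0.147], [1, 0, 0, 0, 0.147], [1, 0, 0, 0, 0.149], [1, 0, 0, 0, 0]]}}

```text
clock: 28.45
tcp_pos: [0.5153, -0.3551, 0.1982]
ee_rot: [3.141, 0.0, 1.178]
force: [0.6, 0.1, 0.6]
gripper_width: 0.999
grasp_force: 0.0
```

{"op": "drive_tool", "data": {"targets": [[1, 0.006, -0.012, 0, 0], [1, 0.012, -0.022, 0, 0], [1, 0.016, -0.03, 0, 0], [1, 0.015, -0.028, 0, 0], [1, 0.01, -0.018, 0, 0]]}}

```text
clock: 28.95
tcp_pos: [0.4337, -0.2558, 0.1972]
ee_rot: [-3.14, -0.001, 1.181]
force: [0.3, 0.1, -0.1]
gripper_width: 1.001
grasp_force: 0.0
```

{"op": "drive_tool", "data": {"targets": [[1, 0.006, -0.011, 0.01, 0], [1, 0, 0, 0.02, 0], [1, 0, 0, 0.03, 0], [1, 0, 0, 0.02, 0], [1, 0, 0, 0.01, 0]]}}

```text
clock: 29.45
tcp_pos: [0.4264, -0.2469, 0.1057]
ee_rot: [-3.138, -0.001, 1.18]
force: [-0.9, -0.5, -0.3]
gripper_width: 0.997
grasp_force: 0.0
```

{"op": "drive_tool", "data": {"targets": [[1, 0, 0, 0, 0], [1, 0, 0, 0, 0], [1, 0, 0, 0, 0], [1, 0, 0, 0, 0], [1, 0, 0, 0, 0]]}}

```text
clock: 29.95
tcp_pos: [0.4289, -0.2491, 0.1081]
ee_rot: [3.14, 0.0, 1.178]
force: [0.0, -0.1, 0.3]
gripper_width: 1.0
grasp_force: 0.0
```

Run:
```python
from fit import *
S={n:snapshot(n) for n in("side","top")}
a=cv2.resize(S["side"]["img"][80:200,290:410],None,fx=5,fy=5); 
b=cv2.resize(S["top"]["img"][180:280,370:470],None,fx=2,fy=2); a[:200,400:]=b
cv2.imwrite("pics/c4.png",a[:,:,::-1])
M["st"]=[cyl(.032,.006,.04),cyl(.024,.04,.048),cyl(.019,.048,.10)]
M["colst"]=[cyl(.024,.006,.008),cyl(.019,.008,.06)]
print(fit([S["side"]],"st",(.515,-.3555),zb=.02,rad=.045),fit([S["side"]],"colst",(.515,-.3555),zb=.06,rad=.045))
```

```text
(array([ 0.5152718 , -0.35492591,  0.        ]), np.float64(11.83760092272203)) (array([ 0.51532983, -0.35472595,  0.        ]), np.float64(6.5331026528258365))
```

View pics/c4.png

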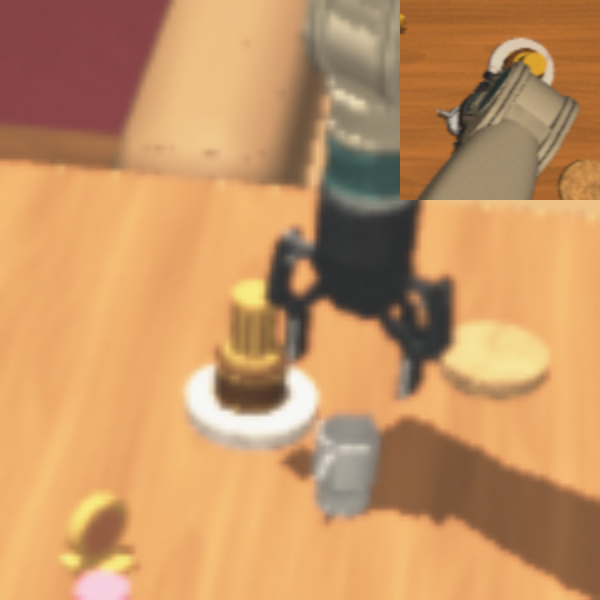

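The crop shows the drum and column upright and centred on the disc at crop (250,350). The open gripper is above the cup at (345,465) with the handles in the gap direction, and there is room to the stack.

{"op": "drive_tool", "data": {"targets": [[1, 0, 0, 0.01, 0], [1, 0, 0, 0.02, 0], [1, 0, 0, 0.02, 0], [1, 0, 0, 0.018, 0], [1, 0, 0, 0.01, 0]]}}

```text
clock: 30.55
tcp_pos: [0.427, -0.2476, 0.0272]
ee_rot: [-3.138, -0.001, 1.178]
force: [0.1, -0.1, 0.3]
gripper_width: 1.001
grasp_force: 0.0
```

{"op": "drive_tool", "data": {"targets": [[1, 0, 0, 0, 0], [1, 0, 0, 0, 0], [1, 0, 0, 0, 0], [1, 0, 0, 0, 0], [0, 0, 0, 0, 0]]}}

```text
clock: 31.05
tcp_pos: [0.4289, -0.2491, 0.0301]
ee_rot: [3.14, 0.0, 1.178]
force: [0.7, -0.1, -0.8]
gripper_width: 0.863
grasp_force: 0.0
```

{"op": "drive_tool", "data": {"targets": [[-0.1, 0, 0, 0, 0], [-0.1, 0, 0, 0, 0], [-0.1, 0, 0, 0, 0], [-0.1, 0, 0, 0, 0], [-0.1, 0, 0, 0, 0]]}}

```text
clock: 31.55
tcp_pos: [0.4286, -0.2489, 0.0297]
ee_rot: [3.141, 0.0, 1.178]
force: [-1.2, 0.8, 4.3]
gripper_width: 0.568
grasp_force: 42.4
```

{"op": "drive_tool", "data": {"targets": [[-0.1, 0, 0, 0, 0], [-0.1, 0, 0, 0, 0], [-0.1, 0, 0, 0, 0], [-0.1, 0, 0, 0, 0]]}}

```text
clock: 31.95
tcp_pos: [0.4286, -0.2489, 0.0297]
ee_rot: [3.141, 0.0, 1.178]
force: [-1.0, -0.1, 6.1]
gripper_width: 0.567
grasp_force: 42.4
```

{"op": "drive_tool", "data": {"targets": [[-0.1, 0, 0, -0.01, 0], [-0.1, 0, 0, -0.02, 0], [-0.1, 0, 0, -0.03, 0], [-0.1, 0, 0, -0.03, 0], [-0.1, 0, 0, -0.03, 0]]}}

```text
clock: 32.45
tcp_pos: [0.4274, -0.2479, 0.1499]
ee_rot: [-3.14, -0.001, 1.178]
force: [0.0, 0.7, -1.6]
gripper_width: 0.563
grasp_force: 41.9
```

{"op": "drive_tool", "data": {"targets": [[-0.1, 0, 0, -0.03, 0], [-0.1, 0, 0, -0.02, 0], [-0.1, 0, 0, -0.01, 0], [-0.1, -0.006, 0.012, 0, 0], [-0.1, -0.012, 0.022, 0, 0]]}}

```text
clock: 32.95
tcp_pos: [0.4521, -0.2775, 0.2082]
ee_rot: [-3.139, -0.001, 1.179]
force: [0.3, -0.4, -2.2]
gripper_width: 0.57
grasp_force: 42.0
```

{"op": "drive_tool", "data": {"targets": [[-0.1, -0.016, 0.03, 0, 0], [-0.1, -0.015, 0.028, 0, 0], [-0.1, -0.01, 0.018, 0, 0], [-0.1, -0.006, 0.011, 0, 0], [-0.1, 0, 0, 0, 0]]}}

```text
clock: 33.45
tcp_pos: [0.5155, -0.356, 0.2072]
ee_rot: [-3.139, -0.001, 1.177]
force: [0.4, 0.6, -2.6]
gripper_width: 0.569
grasp_force: 42.0
```

{"op": "drive_tool", "data": {"targets": [[-0.1, 0, 0, 0, 0], [-0.1, 0, 0, 0, 0], [-0.1, 0, 0, 0.01, 0], [-0.1, 0, 0, 0.02, 0], [-0.1, 0, 0, 0.01, 0]]}}

```text
clock: 33.95
tcp_pos: [0.5139, -0.3536, 0.1674]
ee_rot: [-3.139, -0.001, 1.178]
force: [-0.1, 0.5, -2.5]
gripper_width: 0.567
grasp_force: 42.0
```

{"op": "drive_tool", "data": {"targets": [[-0.1, 0, 0, 0, 0], [-0.1, 0, 0, 0, 0], [-0.1, 0, 0, 0, 0], [-0.1, 0, 0, 0, 0], [-0.1, 0, 0, 0, 0]]}}

```text
clock: 34.45
tcp_pos: [0.5156, -0.3554, 0.1701]
ee_rot: [3.14, 0.0, 1.178]
force: [-0.9, 0.3, -2.6]
gripper_width: 0.568
grasp_force: 42.0
```

{"op": "drive_tool", "data": {"targets": [[-0.1, 0, 0, 0.004, 0], [-0.1, 0, 0, 0.006, 0], [-0.1, 0, 0, 0.005, 0], [-0.1, 0, 0, 0.002, 0], [-0.1, 0, 0, 0, 0]]}}

```text
clock: 34.95
tcp_pos: [0.5147, -0.3547, 0.1514]
ee_rot: [-3.14, -0.0, 1.178]
force: [0.7, 0.3, -2.1]
gripper_width: 0.566
grasp_force: 42.0
```

{"op": "drive_tool", "data": {"targets": [[-0.1, 0, 0, 0, 0], [-0.1, 0, 0, 0, 0], [-0.1, 0, 0, 0, 0], [-0.1, 0, 0, 0.001, 0], [-0.1, 0, 0, 0, 0]]}}

```text
clock: 35.45
tcp_pos: [0.5152, -0.355, 0.1513]
ee_rot: [3.142, -0.0, 1.178]
force: [-0.4, 0.4, -2.2]
gripper_width: 0.564
grasp_force: 42.0
```

{"op": "drive_tool", "data": {"targets": [[-0.1, 0, 0, 0, 0], [-0.1, 0, 0, 0, 0], [-0.1, 0, 0, 0, 0]]}}

```text
clock: 35.75
tcp_pos: [0.5152, -0.355, 0.1513]
ee_rot: [3.142, 0.0, 1.178]
force: [-0.0, -0.2, -2.3]
gripper_width: 0.565
grasp_force: 42.0
```

{"op": "drive_tool", "data": {"targets": [[-0.1, 0, 0, 0.0008, 0], [-0.1, 0, 0, 0.0004, 0], [-0.1, 0, 0, 0, 0], [-0.1, 0, 0, 0, 0], [-0.1, 0, 0, 0, 0]]}}

```text
clock: 36.25
tcp_pos: [0.5152, -0.355, 0.1501]
ee_rot: [3.142, -0.0, 1.178]
force: [0.2, -0.1, -1.7]
gripper_width: 0.565
grasp_force: 42.0
```

{"op": "drive_tool", "data": {"targets": [[-0.1, 0, 0, 0.0004, 0], [-0.1, 0, 0, 0, 0], [-0.1, 0, 0, 0, 0], [-0.1, 0, 0, 0, 0]]}}

```text
clock: 36.65
tcp_pos: [0.5153, -0.3551, 0.1498]
ee_rot: [3.141, 0.0, 1.178]
force: [-0.6, 0.2, -1.7]
gripper_width: 0.565
grasp_force: 42.2
```

{"op": "drive_tool", "data": {"targets": [[-0.1, 0, 0, 0.0003, 0], [-0.1, 0, 0, 0, 0], [-0.1, 0, 0, 0, 0], [-0.1, 0, 0, 0, 0]]}}

```text
clock: 37.05
tcp_pos: [0.5153, -0.3551, 0.1498]
ee_rot: [3.141, 0.0, 1.178]
force: [-0.5, 0.6, 0.9]
gripper_width: 0.562
grasp_force: 42.3
```

{"op": "drive_tool", "data": {"targets": [[0.3, 0, 0, 0, 0], [0.6, 0, 0, 0, 0], [1, 0, 0, 0, 0], [1, 0, 0, 0, 0], [1, 0, 0, -0.01, 0]]}}

```text
clock: 37.55
tcp_pos: [0.5141, -0.3542, 0.1581]
ee_rot: [-3.138, -0.001, 1.178]
force: [-0.5, 0.3, 0.4]
gripper_width: 1.001
grasp_force: 0.0
```

{"op": "drive_tool", "data": {"targets": [[1, 0, 0, -0.02, 0], [1, 0, 0, -0.03, 0], [1, 0, 0, -0.03, 0], [1, 0, 0, -0.02, 0], [1, 0, 0, -0.01, -0.138]]}}

```text
clock: 38.05
tcp_pos: [0.5163, -0.356, 0.2734]
ee_rot: [3.137, 0.002, 1.319]
force: [-0.3, -0.8, -0.0]
gripper_width: 1.003
grasp_force: 0.0
```

{"op": "drive_tool", "data": {"targets": [[1, 0, 0, 0, -0.138], [1, 0, 0, 0, -0.138], [1, 0, 0, 0, -0.139], [1, 0.015, 0.006, 0, 0], [1, 0.036, 0.0155, 0, 0]]}}

```text
clock: 38.55
tcp_pos: [0.5283, -0.3023, 0.2699]
ee_rot: [3.141, 0.001, 1.724]
force: [0.5, 0.4, -0.3]
gripper_width: 0.999
grasp_force: 0.0
```

{"op": "drive_tool", "data": {"targets": [[1, 0.036, 0.0155, 0, 0], [1, 0.036, 0.0155, 0, 0], [1, 0.036, 0.0155, 0, 0], [1, 0.036, 0.0155, 0, 0], [1, 0.036, 0.0155, 0, 0]]}}

```text
clock: 39.05
tcp_pos: [0.5762, -0.1086, 0.2701]
ee_rot: [3.141, -0.0, 1.728]
force: [0.3, -0.8, 0.5]
gripper_width: 1.001
grasp_force: 0.0
```

{"op": "drive_tool", "data": {"targets": [[1, 0.036, 0.0155, 0, 0], [1, 0.036, 0.0155, 0, 0], [1, 0.036, 0.0155, 0, 0], [1, 0.036, 0.0155, 0, 0], [1, 0.036, 0.0155, 0, 0]]}}

```text
clock: 39.55
tcp_pos: [0.6237, 0.0815, 0.2701]
ee_rot: [3.141, -0.0, 1.728]
force: [1.3, 0.3, -0.2]
gripper_width: 0.997
grasp_force: 0.0
```

{"op": "drive_tool", "data": {"targets": [[1, 0.036, 0.0155, 0, 0], [1, 0.016, 0.006, 0, 0], [1, 0.009, 0.004, 0, 0], [1, 0, 0, 0, 0], [1, 0, 0, 0, 0]]}}

```text
clock: 40.05
tcp_pos: [0.6391, 0.1422, 0.2695]
ee_rot: [-3.141, 0.001, 1.729]
force: [0.4, -0.4, -0.0]
gripper_width: 0.998
grasp_force: 0.0
```

{"op": "drive_tool", "data": {"targets": [[1, 0, 0, 0.01, 0], [1, 0, 0, 0.025, 0], [1, 0, 0, 0.03, 0], [1, 0, 0, 0.03, 0], [1, 0, 0, 0.03, 0]]}}

```text
clock: 40.55
tcp_pos: [0.6389, 0.1416, 0.1428]
ee_rot: [-3.141, 0.0, 1.729]
force: [0.3, -0.2, -0.7]
gripper_width: 0.999
grasp_force: 0.0
```

{"op": "drive_tool", "data": {"targets": [[1, 0, 0, 0.025, 0], [1, 0, 0, 0.015, 0], [1, 0, 0, 0, 0], [1, 0, 0, 0, 0], [1, 0, 0, 0, 0]]}}

```text
clock: 41.05
tcp_pos: [0.6409, 0.1431, 0.1063]
ee_rot: [3.138, 0.0, 1.73]
force: [-0.2, 0.1, 0.4]
gripper_width: 1.0
grasp_force: 0.0
```

{"op": "drive_tool", "data": {"targets": [[1, 0, 0, 0, 0], [1, 0, 0, 0, 0], [1, 0, 0, 0, 0]]}}

```text
clock: 41.35
tcp_pos: [0.6399, 0.1433, 0.1052]
ee_rot: [3.14, 0.0, 1.731]
force: [-0.2, -0.1, 0.0]
gripper_width: 0.998
grasp_force: 0.0
```

Run:
```python
from fit import *
S={n:snapshot(n) for n in("side","top")}
a=cv2.resize(S["side"]["img"][90:270,230:410],None,fx=4,fy=4)[:600]
cv2.imwrite("pics/c5.png",a[:,:,::-1])
print(fit(list(S.values()),"cup",(.5152,-.355),zb=.12,yaw=2.7487,rad=.055))
print(fit([S["top"]],"cup",(.5152,-.355),zb=.12,yaw=2.7487,rad=.055))
```

```text
(array([ 0.51620626, -0.35592965,  2.7487    ]), np.float64(30.134794309880817))
(array([ 0.5167041 , -0.35559293,  2.7487    ]), np.float64(13.58062283737024))
```

View pics/c5.png

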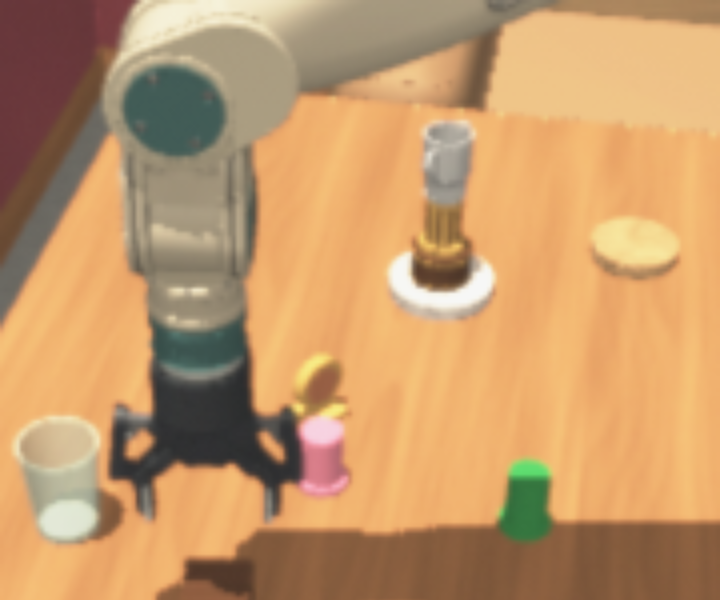

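The crop shows the tall trophy complete and upright at crop (445,220). The pink and green look-alikes and the glass are untouched, and the gripper is above the block.

{"op": "drive_tool", "data": {"targets": [[1, 0, 0, 0.01, 0], [1, 0, 0, 0.02, 0], [1, 0, 0, 0.02, 0], [1, 0, 0, 0.02, 0], [1, 0, 0, 0.012, 0]]}}

```text
clock: 41.95
tcp_pos: [0.6377, 0.1429, 0.0198]
ee_rot: [-3.138, -0.0, 1.731]
force: [0.1, -0.1, -0.3]
gripper_width: 1.0
grasp_force: 0.0
```

{"op": "drive_tool", "data": {"targets": [[1, 0, 0, 0.008, 0], [1, 0, 0, 0.005, 0], [1, 0, 0, 0.003, 0], [1, 0, 0, 0, 0], [1, 0, 0, 0, 0]]}}

```text
clock: 42.45
tcp_pos: [0.6401, 0.1432, 0.0072]
ee_rot: [3.14, 0.0, 1.731]
force: [-0.5, -1.1, 0.3]
gripper_width: 0.998
grasp_force: 0.0
```

{"op": "drive_tool", "data": {"targets": [[1, 0, 0, 0, 0], [1, 0, 0, 0, 0], [0.1, 0, 0, 0, 0], [0.1, 0, 0, 0, 0], [0.1, 0, 0, 0, 0]]}}

```text
clock: 42.95
tcp_pos: [0.6397, 0.1432, 0.0068]
ee_rot: [3.141, 0.0, 1.731]
force: [0.3, 0.7, -0.1]
gripper_width: 0.645
grasp_force: 43.7
```

{"op": "drive_tool", "data": {"targets": [[0.1, 0, 0, 0, 0], [0.1, 0, 0, 0, 0], [0.1, 0, 0, 0, 0], [0.1, 0, 0, 0, 0], [0.1, 0, 0, 0, 0]]}}

```text
clock: 43.45
tcp_pos: [0.6397, 0.1431, 0.0067]
ee_rot: [3.141, 0.0, 1.731]
force: [0.3, -0.2, 3.1]
gripper_width: 0.652
grasp_force: 44.2
```

{"op": "drive_tool", "data": {"targets": [[0.1, 0, 0, -0.01, 0], [0.1, 0, 0, -0.025, 0], [0.1, 0, 0, -0.03, 0], [0.1, 0, 0, -0.03, 0], [0.1, 0, 0, -0.015, 0]]}}

```text
clock: 43.95
tcp_pos: [0.6408, 0.1433, 0.1194]
ee_rot: [3.138, 0.0, 1.731]
force: [0.2, 0.8, -0.8]
gripper_width: 0.648
grasp_force: 43.8
```

{"op": "drive_tool", "data": {"targets": [[0.1, 0, 0, -0.005, 0.13], [0.1, 0, 0, 0, 0.13], [0.1, 0, 0, 0, 0.13], [0.1, 0, 0, 0, 0.13], [0.1, 0, 0, 0, 0.122]]}}

```text
clock: 44.45
tcp_pos: [0.6385, 0.143, 0.1205]
ee_rot: [-3.14, 0.001, 1.084]
force: [0.4, 0.2, -1.6]
gripper_width: 0.648
grasp_force: 43.8
```

{"op": "drive_tool", "data": {"targets": [[0.1, -0.002, -0.012, 0, 0], [0.1, -0.0055, -0.0355, 0, 0], [0.1, -0.0055, -0.0355, 0, 0], [0.1, -0.0055, -0.0355, 0, 0], [0.1, -0.0055, -0.0355, 0, 0]]}}

```text
clock: 44.95
tcp_pos: [0.4889, 0.1935, 0.1208]
ee_rot: [-3.14, 0.001, 1.092]
force: [0.7, 0.6, -1.7]
gripper_width: 0.654
grasp_force: 43.8
```

{"op": "drive_tool", "data": {"targets": [[0.1, -0.0055, -0.0355, 0, 0], [0.1, -0.005, -0.032, 0, 0], [0.1, -0.0027, -0.018, 0, 0], [0.1, 0, 0, 0, 0], [0.1, 0, 0, 0, 0]]}}

```text
clock: 45.45
tcp_pos: [0.4105, 0.2213, 0.1216]
ee_rot: [3.14, -0.001, 1.09]
force: [0.9, -0.4, -0.8]
gripper_width: 0.652
grasp_force: 43.8
```

{"op": "drive_tool", "data": {"targets": [[0.1, 0, 0, 0, 0], [0.1, 0, 0, 0.01, 0], [0.1, 0, 0, 0.02, 0], [0.1, 0, 0, 0.02, 0], [0.1, 0, 0, 0.015, 0]]}}

```text
clock: 45.95
tcp_pos: [0.4101, 0.2206, 0.0546]
ee_rot: [-3.141, 0.001, 1.088]
force: [0.4, -0.3, -0.8]
gripper_width: 0.653
grasp_force: 43.8
```

{"op": "drive_tool", "data": {"targets": [[0.1, 0, 0, 0.005, 0], [0.1, 0, 0, 0, 0], [0.1, 0, 0, 0, 0], [0.1, 0, 0, 0, 0], [0.1, 0, 0, 0, 0]]}}

```text
clock: 46.45
tcp_pos: [0.4108, 0.2215, 0.0522]
ee_rot: [3.14, -0.001, 1.089]
force: [-0.0, 0.4, -0.3]
gripper_width: 0.649
grasp_force: 43.8
```

{"op": "drive_tool", "data": {"targets": [[0.1, 0, 0, 0, 0], [0.1, 0, 0, 0, 0], [0.1, 0, 0, 0, 0]]}}

```text
clock: 46.75
tcp_pos: [0.41, 0.2213, 0.0516]
ee_rot: [3.141, -0.0, 1.089]
force: [1.1, 0.6, -1.5]
gripper_width: 0.651
grasp_force: 43.8
```

Run:
```python
from fit import *
S={n:snapshot(n) for n in("side","top")}
a=cv2.resize(S["side"]["img"][180:300,290:410],None,fx=5,fy=5)
cv2.imwrite("pics/c6.png",a[:,:,::-1])
```

```text
(no output)
```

View pics/c6.png

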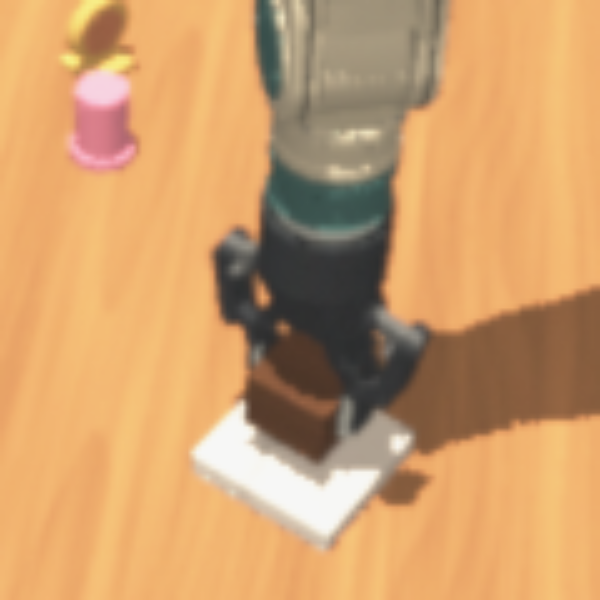

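The crop shows the block held upright at crop (300,405), square to the marble slab below it. I'll set it down.

{"op": "drive_tool", "data": {"targets": [[0.1, 0, 0, 0.005, 0], [0.1, 0, 0, 0.009, 0], [0.1, 0, 0, 0.006, 0], [0.1, 0, 0, 0.003, 0], [0.1, 0, 0, 0, 0]]}}

```text
clock: 47.35
tcp_pos: [0.4091, 0.2209, 0.0275]
ee_rot: [-3.14, 0.002, 1.089]
force: [-0.3, -0.4, -1.0]
gripper_width: 0.653
grasp_force: 43.8
```

{"op": "drive_tool", "data": {"targets": [[0.1, 0, 0, 0, 0], [0.1, 0, 0, 0, 0], [0.1, 0, 0, 0, 0], [0.1, 0, 0, 0.001, 0], [0.1, 0, 0, 0, 0]]}}

```text
clock: 47.85
tcp_pos: [0.41, 0.2212, 0.0275]
ee_rot: [3.141, -0.0, 1.089]
force: [-0.2, 0.0, -1.2]
gripper_width: 0.652
grasp_force: 43.8
```

{"op": "drive_tool", "data": {"targets": [[0.1, 0, 0, 0.0005, 0], [0.1, 0, 0, 0, 0], [0.1, 0, 0, 0, 0]]}}

```text
clock: 48.15
tcp_pos: [0.4099, 0.2212, 0.0269]
ee_rot: [-3.142, -0.0, 1.089]
force: [-0.4, -0.4, -1.0]
gripper_width: 0.652
grasp_force: 43.8
```

{"op": "drive_tool", "data": {"targets": [[0.1, 0, 0, 0.0004, 0], [0.1, 0, 0, 0, 0], [0.1, 0, 0, 0, 0]]}}

```text
clock: 48.45
tcp_pos: [0.41, 0.2212, 0.0267]
ee_rot: [3.142, -0.0, 1.089]
force: [-0.2, -0.8, 1.3]
gripper_width: 0.648
grasp_force: 43.9
```

{"op": "drive_tool", "data": {"targets": [[0.4, 0, 0, 0, 0], [0.7, 0, 0, 0, 0], [1, 0, 0, 0, 0], [1, 0, 0, 0, 0], [1, 0, 0, -0.01, 0]]}}

```text
clock: 48.95
tcp_pos: [0.4086, 0.2207, 0.0357]
ee_rot: [-3.14, 0.002, 1.089]
force: [0.2, -0.4, 0.5]
gripper_width: 0.996
grasp_force: 0.0
```

{"op": "drive_tool", "data": {"targets": [[1, 0, 0, -0.03, 0], [1, 0, 0, -0.04, 0], [1, 0, 0, -0.04, 0], [1, 0, 0, -0.02, 0], [1, 0, 0, -0.01, 0.124]]}}

```text
clock: 49.45
tcp_pos: [0.4118, 0.2219, 0.1803]
ee_rot: [3.138, -0.005, 0.962]
force: [0.0, -0.3, 0.2]
gripper_width: 0.997
grasp_force: 0.0
```

{"op": "drive_tool", "data": {"targets": [[1, -0.006, 0.012, 0, 0], [1, -0.018, 0.0362, 0, 0], [1, -0.018, 0.0362, 0, 0], [1, -0.018, 0.0362, 0, 0], [1, -0.018, 0.0362, 0, 0]]}}

```text
clock: 49.95
tcp_pos: [0.4944, 0.0655, 0.1758]
ee_rot: [-3.141, 0.001, 0.968]
force: [0.5, 0.4, -0.7]
gripper_width: 1.005
grasp_force: 0.0
```

{"op": "drive_tool", "data": {"targets": [[1, -0.018, 0.0362, 0, 0], [1, -0.018, 0.0362, 0, 0], [1, -0.018, 0.0362, 0, 0], [1, -0.018, 0.0362, 0, 0], [1, -0.018, 0.0362, 0, 0]]}}

```text
clock: 50.45
tcp_pos: [0.5916, -0.1118, 0.1755]
ee_rot: [-3.14, 0.001, 0.967]
force: [0.9, 0.8, -0.2]
gripper_width: 1.005
grasp_force: 0.0
```

{"op": "drive_tool", "data": {"targets": [[1, -0.008, 0.016, 0, 0], [1, -0.0038, 0.0079, 0.01, 0], [1, 0, 0, 0.02, 0], [1, 0, 0, 0.02, 0], [1, 0, 0, 0.01, 0]]}}

```text
clock: 50.95
tcp_pos: [0.602, -0.1311, 0.1133]
ee_rot: [-3.136, 0.001, 0.967]
force: [-0.3, 0.5, 0.3]
gripper_width: 1.002
grasp_force: 0.0
```

{"op": "drive_tool", "data": {"targets": [[1, 0, 0, 0, 0], [1, 0, 0, 0, 0], [1, 0, 0, 0, 0], [1, 0, 0, 0, 0], [1, 0, 0, 0, 0]]}}

```text
clock: 51.45
tcp_pos: [0.6055, -0.1328, 0.1175]
ee_rot: [3.14, -0.0, 0.965]
force: [-0.7, -0.6, 0.7]
gripper_width: 1.004
grasp_force: 0.0
```

{"op": "drive_tool", "data": {"targets": [[1, 0, 0, 0, 0], [1, 0, 0, 0, 0], [1, 0, 0, 0, 0]]}}

```text
clock: 51.75
tcp_pos: [0.6049, -0.1327, 0.1166]
ee_rot: [3.142, -0.0, 0.965]
force: [-0.8, 0.1, -0.6]
gripper_width: 1.0
grasp_force: 0.0
```

Run:
```python
from fit import *
S={n:snapshot(n) for n in("side","top")}
a=cv2.resize(S["side"]["img"][170:290,270:390],None,fx=5,fy=5)
cv2.imwrite("pics/c7.png",a[:,:,::-1])
for ss in (list(S.values()),[S["side"]],[S["top"]]):
  r=fit(ss,"block",(.41,.2212),zb=.02,rad=.05,fityaw=[1.089]);print(r,np.degrees(r[0][2]))
print(fit(list(S.values()),"medal",(.605,-.1325),yaw=2.5358,rad=.045))
```

```text
(array([0.41126202, 0.22137922, 1.10573012]), np.float64(29.62708189158016)) 63.35366928151253
(array([0.41097031, 0.22078621, 1.11072425]), np.float64(9.862099192618222)) 63.6398118636158
(array([0.41173943, 0.22172583, 1.09314378]), np.float64(16.23274125336409)) 62.63252495500353
(array([ 0.60421578, -0.13263913,  2.5358    ]), np.float64(1067.2093041138023))
```

View pics/c7.png

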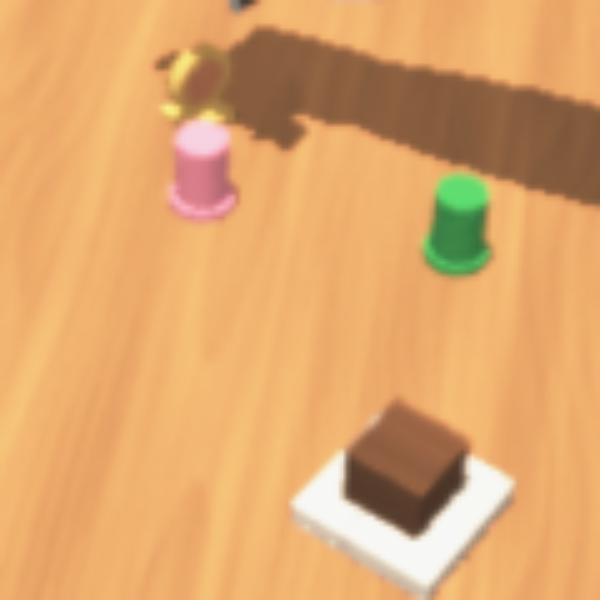

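The crop shows the block centred and square on the slab at crop (407,465). The medal at (197,85) is clear behind the pink look-alike, which stays put. Now I'll grasp the medal.

{"op": "drive_tool", "data": {"targets": [[1, 0, 0, 0.01, 0], [1, 0, 0, 0.02, 0], [1, 0, 0, 0.02, 0], [1, 0, 0, 0.02, 0], [1, 0, 0, 0.012, 0]]}}

```text
clock: 52.35
tcp_pos: [0.6033, -0.1321, 0.032]
ee_rot: [-3.138, 0.001, 0.965]
force: [-0.1, 0.4, -0.3]
gripper_width: 1.001
grasp_force: 0.0
```

{"op": "drive_tool", "data": {"targets": [[1, 0, 0, 0.008, 0], [1, 0, 0, 0.0045, 0], [1, 0, 0, 0, 0], [1, 0, 0, 0, 0], [1, 0, 0, 0, 0]]}}

```text
clock: 52.85
tcp_pos: [0.6057, -0.1328, 0.023]
ee_rot: [3.14, -0.001, 0.965]
force: [-0.1, -0.6, -0.2]
gripper_width: 1.001
grasp_force: 0.0
```

{"op": "drive_tool", "data": {"targets": [[1, 0, 0, 0, 0], [0.2, 0, 0, 0, 0], [-0.2, 0, 0, 0, 0], [-0.5, 0, 0, 0, 0], [-0.5, 0, 0, 0, 0]]}}

```text
clock: 53.35
tcp_pos: [0.6048, -0.1326, 0.022]
ee_rot: [-3.142, -0.0, 0.965]
force: [-0.3, -0.1, -0.0]
gripper_width: 0.331
grasp_force: 0.0
```

{"op": "drive_tool", "data": {"targets": [[-1, 0, 0, 0, 0], [-1, 0, 0, 0, 0], [-1, 0, 0, 0, 0], [-1, 0, 0, 0, 0], [-1, 0, 0, 0, 0]]}}

```text
clock: 53.85
tcp_pos: [0.6049, -0.1326, 0.022]
ee_rot: [3.142, -0.0, 0.965]
force: [-0.3, -0.0, 0.9]
gripper_width: 0.133
grasp_force: 39.3
```

{"op": "drive_tool", "data": {"targets": [[-1, 0, 0, 0, 0], [-1, 0, 0, 0, 0], [-1, 0, 0, 0, 0], [-1, 0, 0, 0, 0]]}}

```text
clock: 54.25
tcp_pos: [0.6049, -0.1326, 0.022]
ee_rot: [3.142, -0.0, 0.965]
force: [0.4, 0.1, 0.9]
gripper_width: 0.136
grasp_force: 39.3
```

{"op": "drive_tool", "data": {"targets": [[-1, 0, 0, -0.01, 0], [-1, 0, 0, -0.025, 0], [-1, 0, 0, -0.035, 0], [-1, 0, 0, -0.035, 0], [-1, 0, 0, -0.025, 0]]}}

```text
clock: 54.75
tcp_pos: [0.6054, -0.1328, 0.1548]
ee_rot: [3.139, -0.001, 0.965]
force: [1.1, 0.0, -2.4]
gripper_width: 0.132
grasp_force: 39.1
```

{"op": "drive_tool", "data": {"targets": [[-1, 0, 0, -0.01, -0.065], [-1, 0, 0, 0, -0.065], [-1, 0.008, -0.012, 0, 0], [-1, 0.0225, -0.0335, 0, 0], [-1, 0.0225, -0.0335, 0, 0]]}}

```text
clock: 55.25
tcp_pos: [0.5571, -0.048, 0.1613]
ee_rot: [-3.139, -0.0, 1.092]
force: [0.7, -0.0, -1.8]
gripper_width: 0.133
grasp_force: 39.4
```

{"op": "drive_tool", "data": {"targets": [[-1, 0.0225, -0.0335, 0, 0], [-1, 0.0225, -0.0335, 0, 0], [-1, 0.0225, -0.0335, 0, 0], [-1, 0.0225, -0.0335, 0, 0], [-1, 0.0225, -0.0335, 0, 0]]}}

```text
clock: 55.75
tcp_pos: [0.4587, 0.129, 0.1614]
ee_rot: [-3.14, 0.001, 1.093]
force: [0.2, 0.5, -2.0]
gripper_width: 0.139
grasp_force: 39.4
```

{"op": "drive_tool", "data": {"targets": [[-1, 0.0225, -0.0335, 0, 0], [-1, 0.0225, -0.0335, 0, 0], [-1, 0.01, -0.014, 0, 0], [-1, 0.005, -0.0072, 0, 0], [-1, 0, 0, 0, 0]]}}

```text
clock: 56.25
tcp_pos: [0.4092, 0.2217, 0.1616]
ee_rot: [-3.141, 0.001, 1.096]
force: [-0.3, -0.1, -2.2]
gripper_width: 0.137
grasp_force: 39.5
```

{"op": "drive_tool", "data": {"targets": [[-1, 0, 0, 0.008, 0], [-1, 0, 0, 0.015, 0], [-1, 0, 0, 0.015, 0], [-1, 0, 0, 0.008, 0], [-1, 0, 0, 0.004, 0]]}}

```text
clock: 56.75
tcp_pos: [0.4102, 0.2201, 0.1107]
ee_rot: [-3.14, 0.002, 1.093]
force: [0.5, -0.5, -2.8]
gripper_width: 0.136
grasp_force: 39.5
```

{"op": "drive_tool", "data": {"targets": [[-1, 0, 0, 0, 0], [-1, 0, 0, 0, 0], [-1, 0, 0, 0, 0], [-1, 0, 0, 0, 0], [-1, 0, 0, 0, 0]]}}

```text
clock: 57.25
tcp_pos: [0.411, 0.2214, 0.1125]
ee_rot: [3.141, -0.001, 1.095]
force: [0.5, 0.3, -1.7]
gripper_width: 0.136
grasp_force: 39.5
```

{"op": "drive_tool", "data": {"targets": [[-1, 0, 0, 0, 0], [-1, 0, 0, 0, 0], [-1, 0, 0, 0, 0]]}}

```text
clock: 57.55
tcp_pos: [0.4107, 0.2212, 0.1121]
ee_rot: [3.142, -0.0, 1.095]
force: [0.7, 0.4, -2.0]
gripper_width: 0.137
grasp_force: 39.5
```

Run:
```python
from fit import *
S={n:snapshot(n) for n in("side","top")}
a=cv2.resize(S["side"]["img"][180:300,290:410],None,fx=5,fy=5)
cv2.imwrite("pics/c8.png",a[:,:,::-1])
```

```text
(no output)
```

View pics/c8.png

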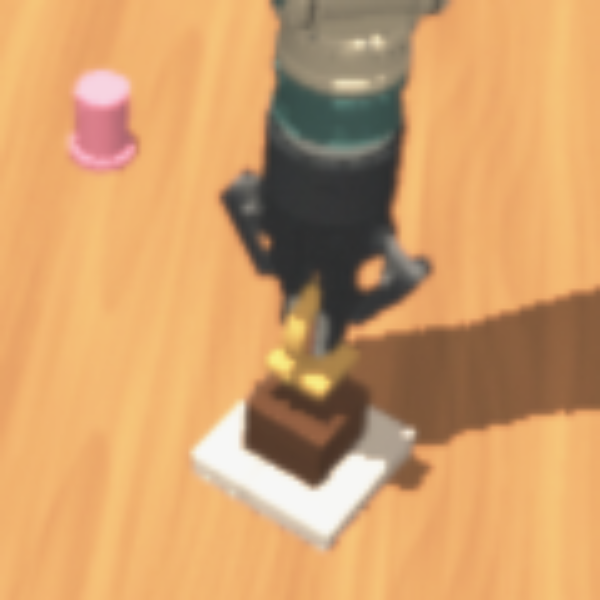

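The crop shows the medal at crop (310,350) held upright and square above the block at (307,435). I'll lower it.

{"op": "drive_tool", "data": {"targets": [[-1, 0, 0, 0.005, 0], [-1, 0, 0, 0.009, 0], [-1, 0, 0, 0.006, 0], [-1, 0, 0, 0.003, 0], [-1, 0, 0, 0.001, 0]]}}

```text
clock: 58.15
tcp_pos: [0.41, 0.2209, 0.0872]
ee_rot: [-3.141, 0.001, 1.095]
force: [0.1, -0.3, -1.9]
gripper_width: 0.135
grasp_force: 39.5
```

{"op": "drive_tool", "data": {"targets": [[-1, 0, 0, 0, 0], [-1, 0, 0, 0, 0], [-1, 0, 0, 0, 0], [-1, 0, 0, 0, 0], [-1, 0, 0, 0, 0]]}}

```text
clock: 58.65
tcp_pos: [0.4108, 0.2212, 0.0882]
ee_rot: [3.141, -0.0, 1.095]
force: [0.1, 0.8, -2.1]
gripper_width: 0.137
grasp_force: 39.5
```

{"op": "drive_tool", "data": {"targets": [[-1, 0, 0, 0.001, 0], [-1, 0, 0, 0.0005, 0], [-1, 0, 0, 0, 0], [-1, 0, 0, 0, 0]]}}

```text
clock: 59.05
tcp_pos: [0.4106, 0.2211, 0.0864]
ee_rot: [-3.141, 0.0, 1.095]
force: [1.3, -0.6, -2.5]
gripper_width: 0.133
grasp_force: 39.5
```

{"op": "drive_tool", "data": {"targets": [[-1, 0, 0, 0.0004, 0], [-1, 0, 0, 0, 0], [-1, 0, 0, 0, 0], [-1, 0, 0, 0, 0]]}}

```text
clock: 59.45
tcp_pos: [0.4107, 0.2212, 0.0861]
ee_rot: [3.142, 0.0, 1.095]
force: [-0.3, -0.4, -2.7]
gripper_width: 0.135
grasp_force: 39.5
```

{"op": "drive_tool", "data": {"targets": [[-1, 0, 0, 0.0004, 0], [-1, 0, 0, 0, 0], [-1, 0, 0, 0, 0], [-1, 0, 0, 0, 0]]}}

```text
clock: 59.85
tcp_pos: [0.4107, 0.2212, 0.086]
ee_rot: [3.141, -0.0, 1.095]
force: [-1.3, -0.5, 2.4]
gripper_width: 0.133
grasp_force: 40.1
```

{"op": "drive_tool", "data": {"targets": [[-1, 0, 0, 0.0003, 0], [-1, 0, 0, 0, 0], [-1, 0, 0, 0, 0], [-1, 0, 0, 0, 0]]}}

```text
clock: 60.25
tcp_pos: [0.4107, 0.2212, 0.086]
ee_rot: [3.141, -0.0, 1.095]
force: [-1.8, -0.9, 5.2]
gripper_width: 0.138
grasp_force: 40.7
```

{"op": "drive_tool", "data": {"targets": [[-0.6, 0, 0, 0, 0], [-0.2, 0, 0, 0, 0], [0.3, 0, 0, 0, 0], [1, 0, 0, 0, 0], [1, 0, 0, 0, 0]]}}

```text
clock: 60.75
tcp_pos: [0.4107, 0.2212, 0.0853]
ee_rot: [-3.142, 0.0, 1.095]
force: [0.2, -0.0, -0.5]
gripper_width: 0.87
grasp_force: 0.0
```

{"op": "drive_tool", "data": {"targets": [[1, 0, 0, 0, 0], [1, 0, 0, -0.01, 0], [1, 0, 0, -0.02, 0], [1, 0, 0, -0.035, 0], [1, 0, 0, -0.035, 0]]}}

```text
clock: 61.25
tcp_pos: [0.4101, 0.221, 0.1867]
ee_rot: [-3.141, 0.001, 1.095]
force: [0.5, 0.2, 0.2]
gripper_width: 1.0
grasp_force: 0.0
```

{"op": "drive_tool", "data": {"targets": [[1, 0, 0, -0.035, 0], [1, 0, 0.01, -0.015, 0], [1, 0, 0.03, 0, 0], [1, 0, 0.035, 0, 0], [1, 0, 0.035, 0, 0]]}}

```text
clock: 61.75
tcp_pos: [0.5095, 0.1704, 0.2368]
ee_rot: [3.14, -0.001, 1.096]
force: [-0.1, 0.7, 0.3]
gripper_width: 0.999
grasp_force: 0.0
```

{"op": "drive_tool", "data": {"targets": [[1, 0, 0.035, 0, 0], [1, 0, 0.035, 0, 0], [1, 0, 0.02, 0, 0], [1, 0, 0.01, 0, 0], [1, 0, 0, 0, 0]]}}

```text
clock: 62.25
tcp_pos: [0.5981, 0.1245, 0.2356]
ee_rot: [3.141, -0.0, 1.094]
force: [-0.5, 0.2, -0.4]
gripper_width: 1.0
grasp_force: 0.0
```

Run:
```python
from fit import *
S={n:snapshot(n) for n in("side","top")}
a=cv2.resize(S["side"]["img"][120:300,280:460],None,fx=3.3,fy=3.3)[:600]
b=cv2.resize(S["top"]["img"][180:280,230:300],None,fx=2.5,fy=2.5); a[:250,-175:]=b
cv2.imwrite("pics/c9.png",a[:,:,::-1])
yaw=1.095-np.pi/2+np.pi
for nm,ss in (("both",list(S.values())),("side",[S["side"]]),("top",[S["top"]])):
  print(nm,fit(ss,"medal",(.4107,.2212),zb=.064,rad=.05,fityaw=[1.095+np.pi/2]), fit(ss,"cup",(.5155,-.3555),zb=.12,yaw=2.7487,rad=.055))
```

```text
both (array([0.41118473, 0.2207429 , 2.71534674]), np.float64(25.630219146482126)) (array([ 0.5163097 , -0.35598448,  2.7487    ]), np.float64(31.373256439830833))
side (array([0.41118473, 0.2207429 , 2.71534674]), np.float64(25.630219146482126)) (array([ 0.51522108, -0.35662882,  2.7487    ]), np.float64(13.085274894271434))
top (array([0.4107    , 0.2212    , 2.66579633]), np.float64(0.0)) (array([ 0.51683393, -0.35558382,  2.7487    ]), np.float64(14.42153018069973))
```

View pics/c9.png

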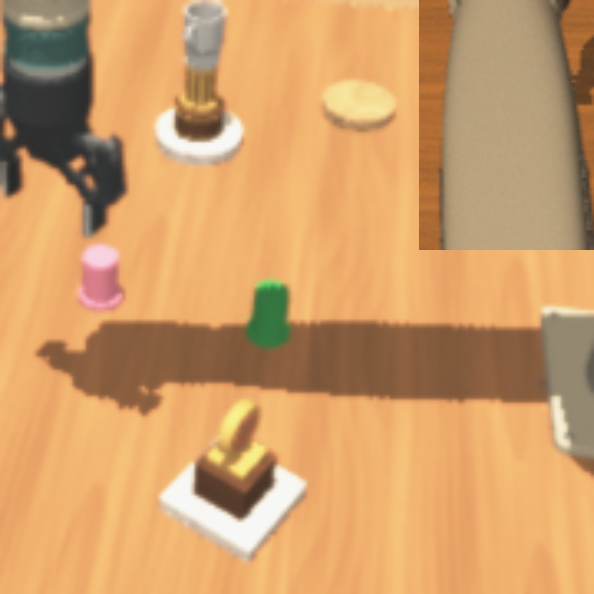

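The final crop shows both trophies complete, upright and centred: the tall one at crop (200,80) and the short one at (235,470). The bystanders are in place and the arm is clear, so I'm handing the job in.

```bash
python3 -c "
from plant import arm
print(arm.job_done())"
```

```text
the job is handed in; nothing more can be done
None
```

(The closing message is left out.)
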